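Hook the nozzle basket out of the soak well and slide it into the drying bay

TASK

Take the blue-handled hook rod from its stand, reach down into the drained soak well with it, hook the wire basket of bottle nozzles under its bail and lift it out. Set it down gently and unhook it on the open end of the drying bay, then push it with the rod along the rear guide rail, in under the clear cover, until it is fully home against the end stop and lies along the rail. Hang the rod back in the fork of its stand; never touch the basket with the gripper, keep it upright, and leave the other things on the table where they are.

Things in the scene. Friction and masses are not known exactly. Their poses are not given: they have to be found in the camera images.
- hook_rod: Hook rod, 190 mm tall, 0.14 kg, hanging upright in its stand. Origin at the bottom of its J hook, on the shank's axis; z up the rod, y from shank toward hook tip. Below the handle a collar (24 mm in x, 34 mm in y, z 112 to 118 mm) by which it hangs; below that a flat strip 18 mm wide in x, 4 mm thick (y -2 to +2 mm), bent at the foot to the J
- rod_handle (a point): Middle of the rod's flat blue handle, 158 mm above the rod's origin. The handle is 14 mm thick along y (pinch it so) and 26 mm wide along x and reaches from z = 118 to 190 mm
- rod_throat (a point): Where the centre of a 6 mm bar lies in the rod's hook: y = 11, z = 9 mm from the rod's origin. The throat is open upward; its floor is at z = 5 mm and the hook's tip ends at y = 27 mm, z = 21 mm, so the tip must pass under a bar before it can be lifted
- rod_stand: Fixed rod stand: dark base 105 x 90 x 12 mm, a post at the rear (+x) and a fork. Origin on the table, straight below the hung rod's axis; z up. The hung rod's axes lie along the stand's, its origin 22 mm above the stand's
- stand_fork (a point): Between the fork's two 6 mm round bars, level with their tops, 134 mm above the table, on the hung rod's axis. The bars run along the stand's x, inner faces 8 mm either side; their open ends (x = -16 to -26 mm) turn out and up 6 mm. The shank stands between them, the collar rests on them: lift the rod 8 mm or more, then draw it out along -x; bring it back the same way
- soak_well: Fixed tall narrow steel well, empty of water: square, 114 mm outside, 104 mm inside in x and y. Origin on the table at its centre, z up. Near its floor a ledge on the -x and the +x wall (14 mm wide, top at z = 30 mm) carries the basket by its ears. A drain cock with blue lever juts 40 mm from its -x face
- well_mouth (a point): Centre of the well's mouth, level with its rolled rim, 160 mm above the table
- parts_basket: Wire basket of bottle nozzles, 0.18 kg, hanging by its ears deep in the well, axes along the well's (to 0.02 rad). Origin under the centre of its flat bottom, z up; 68 mm (x) by 72 mm (y), 25 mm high; with the ears on its -x and +x sides (40 mm long in y, z 22 to 25 mm) 92 mm wide in x. Nozzles are fixed in it below the rim
- basket_bar (a point): Centre of the top bar of the basket's rigid bail (handle), 64 mm above the basket's origin: a round 6 mm bar along x, free between the bail's legs from x = -20 to +20 mm; the space under it is open down to the basket's rim, 39 mm lower. In the well it lies 88 mm below the rim
- drying_bay: Fixed drying bay. Origin on the table at its centre, z up. Drain plate x -68 to +50, y -145 to +145 mm, top at z = 12 mm. Guide rail along the rear, inner face x = +46 mm, 48 mm high (102 mm at the covered end). End stop at the -y end, inner face y = -130 mm. The rest, toward +y, is the open landing end
- bay_landing (a point): On the plate's top in the middle of the open landing end, x = 0, y = +75 mm of the bay; open above and toward +y and -x
- bay_home (a point): Where the basket's origin is when it is fully home, one ear on the rail and its end against the stop: x = 0, y = -94, z = 12 mm of the bay, basket y along bay y
- bay_cover (a point): Centre of the top of the clear flat cover, 104 mm above the table, 4 mm thick: it covers x -62 to +50, y -138 to -70 mm of the bay, on the rail, the stop and an 8 mm post at x = -56, y = -78 mm. The basket with its bail passes under it, the upright rod does not, but from y = -58 mm it pushes the basket home
- kitchen_timer: Bystander: white dial timer, 57 x 71 x 68 mm, origin under its centre
- call_bell: Bystander: counter bell, 74 mm wide, 59 mm high, origin under its centre
- tape_roll: Bystander: roll of tape, 100 mm wide, 25 mm high, origin under its centre
- sauce_bowl_1: Bystander: black sauce bowl, 76 mm wide, 30 mm high, origin under its centre
- sauce_bowl_4: Bystander: beige sauce bowl, 76 mm wide, 30 mm high, origin under its centre
- sauce_bowl_5: Bystander: blue sauce bowl, 76 mm wide, 30 mm high, origin under its centre
- salt_shaker: Bystander: salt shaker, 44 mm wide, 90 mm high, origin under its centre

How it is judged (in metres and radians):
On the way, in this order (a step that is already met when the one before it is completed fails the run):
1. the basket hangs on the rod's hook, lifted clear of the soak well's rim (height (world z) of parts_basket above 0.16 m and contact force between hook_rod and parts_basket above 0.3 N), for 0.1 s.
2. the basket stands upright on the open landing end of the drying bay, off the hook (y of parts_basket in the frame of drying_bay between -0.03 and 0.13 m and z of parts_basket in the frame of drying_bay between 0.009 and 0.016 m and x of parts_basket in the frame of drying_bay above -0.045 m and angle between parts_basket's own z axis and vertical below 0.08 rad and contact force between hook_rod and parts_basket below 0.1 N and linear speed of parts_basket below 0.02 m/s), for 0.1 s.
3. the basket is home under the cover: against the end stop and along the rail (y of parts_basket in the frame of drying_bay below -0.088 m and x of parts_basket in the frame of drying_bay above -0.006 m and angle between the y axis of parts_basket and the y axis of drying_bay, either way round below 0.12 rad and z of parts_basket in the frame of drying_bay below 0.016 m), for 0.1 s.
At the end, for the whole second after the job is handed in: The basket stands upright and still on the drying bay's plate under the cover, its end within 6 mm of the end stop, its ear within 6 mm of the guide rail and its sides within 0.12 rad of the rail; the rod hangs upright and still in its stand's fork, its collar on the bars (all of step 3 and angle between parts_basket's own z axis and vertical below 0.08 rad and z of parts_basket in the frame of drying_bay above 0.009 m and horizontal distance between hook_rod and rod_stand below 0.015 m and z of hook_rod in the frame of rod_stand between 0.018 and 0.027 m and angle between hook_rod's own z axis and vertical below 0.15 rad and linear speed of parts_basket below 0.01 m/s and linear speed of hook_rod below 0.02 m/s); the robot touches nothing.
It fails at once if the gripper or arm touches the basket (contact force between any of the fingers, the arm and parts_basket above 0.3 N).
It fails at once if the basket is tipped (more than 0.5 rad) (angle between parts_basket's own z axis and vertical above 0.5 rad).
It fails at once if the basket is set down or driven home hard (more than 20 N on the bay) (contact force between parts_basket and drying_bay above 20 N).
It fails at once if a bystander is moved (more than 30 mm) (distance of any of kitchen_timer, call_bell, tape_roll, sauce_bowl_1, sauce_bowl_4, sauce_bowl_5, salt_shaker from where it was at the start of the episode above 0.03 m).
It also fails if it takes over 72 s, if anything falls off the work surface, if the arm or the gripper's body presses on something with over 40 N, if the wrist force passes 120 N, or if a joint passes its speed limit or range.

ROBOT

A 7-joint arm with a two-finger parallel gripper is mounted at the origin on a cart in front of the work surface, level with it; the furniture and walls round the work are solid. World frame = base frame: x ahead of the robot, y to its left, z up, the work surface at z = 0. Lengths are in mm, angles in rad, forces in N, time in s.
With the tool pointing down it reaches from about 400 to 875 mm from the base axis. Payload 6.5 kg.
Tool frame: the origin (TCP) lies midway between the tips of the shut fingers; the grasp point (between the pads) lies 19 mm behind it (robot.grasp_offset is the z of the grasp point in the tool frame, in mm); z points along the fingers, y is the direction in which the jaws open and shut (so a half turn about z gives the same grasp; the last joint's range is limited). The gripper opens to 88 mm and grips with 3 to 60 N. Pads are 18 mm wide; open, the fingers measure 123 mm over their backs; the gripper's body (75 mm by 187 mm) begins 45 mm behind the grasp point.
Start: joints at [1.14, 0.536, -0.004, 1.538, 0.003, 1.067, -0.071], TCP at [231.89, -607.221, 212.216] pointing down, gripper open.
Joint ranges: [-2.7, 2.7], [-0.37, 2.16], [-1.27, 1.26], [0.24, 2.4], [-1.31, 4.45], [0.19, 1.91], [-2.76, 2.76]. Speed limits (rad/s): [2.39, 2.39, 3.14, 3.14, 3.14, 3.14, 3.14].

INTERFACE

Orientations are given as [roll, pitch, yaw] about the fixed x, y, z axes, in that order (R = Rz(yaw) Ry(pitch) Rx(roll)).
In Python, from workcell import robot gives the robot as it stands.
- The arm moves only by the tool step_arm, never from a script. Its argument "increments" is a list that holds one entry, the list of rows, each a list of 5 numbers: the gripper command: -1 is fully open, 1 is shut, values between are in proportion, then the shift along the world's x, y, z in m, then the turn about the world's z in rad. A call has 1 to 8 rows; each row shifts and turns the commanded pose from where the row before left it; what a row does not reach is not made up. A row lasts 1/8 s, in which the tool goes at most 62.5 mm and 10.7 degrees, less where a joint would pass 70% of its speed; a pose out of reach is approached as far as the arm can. A call is refused whole if a number of a shift passes 0.0625 or a number of a turn 0.188, either way. A call with a gripper value outside its range is refused whole. The fingers move at their own pace and stop on an object; "force" is the grip in N (left out, the last holds). Time passes only in rows, so rows that do not move let the fingers close. It gives the time, the measured TCP pose, the force and the opening at its end, in the units of the state.
- robot.get_state(): the state, without advancing time (a new reading comes with each control period).
- robot.read_camera(name): name is "side" or "top" or "wrist"; returns the picture (384x512x3 uint8, red, green, blue); there is no depth.
- robot.get_calibration(name): a dict with "fx", "fy", "cx", "cy" (pixels), "k1" (the pictures are not rectified: a ray, as slopes to the right and down, at radius r is drawn at 1 + k1 r^2 times it, then the intrinsics apply), "world_from_camera" (4x4, takes a point from camera to world coordinates); the wrist camera has in their place "T_tool_cam" (4x4, takes a point from camera to tool coordinates, whose origin is the TCP and whose axes are the flange's). Camera axes: x right, y up, looking along -z (the intrinsics and any distortion apply to the point x, -y, -z); pixel columns grow to the right and rows downward; lengths in mm; the calibration is good to about 2 mm. A picture is of the moment at which its call begins: read the wrist's pose just before it. get_calibration takes no time and is no camera call.
- robot.hand_in(): hands the job in, once; it reports no verdict.
The state is a dict: "time_s": time; "joints": joint angles; "joint_velocities": joint speeds; "effort": joint torques, N m; "ee_pos": TCP position; "eef_rot": TCP orientation; "contact_force": force on the tool from outside, world axes, zero at the start; "torque": the same for the moment, N m; "width": finger opening in mm.
Only numpy, scipy, OpenCV 4.12 (cv2) and the standard library are available. Lean on these libraries where they do the work, as an engineer would, in place of code of your own. Each camera call takes 0.05 s, during which the arm holds its last target.

## Working session

There is one attempt and no reset: what is moved stays moved. The work goes in short steps, Python scripts to look and compute and a tool call to move; the robot and the scene stay as the last step left them, time stands still between calls to the robot, and variables do not carry over. Pictures are saved under pics/ and viewed, and the job is handed in when it is done.

Besides the shell and the picture viewer there is one more tool, called after ">>>" in YAML: its name, and indented under it one key for each argument. step_arm: Moves the arm, as the interface text tells. Its arguments: {"type":"object","properties":{"increments":{"type":"array","items":{"type":"array","items":{"type":"array","items":{"type":"number"}}}},"force":{"type":"number"}},"required":["increments"]}

```bash
ls; mkdir -p pics
cat > h.py <<'E'
import numpy as np, cv2
from workcell import robot
def save(name,fn):
    im=robot.read_camera(name); cv2.imwrite('pics/'+fn,im[:,:,::-1]); return im
def ray(name,u,v):
    c=robot.get_calibration(name)
    p=np.array([(u-c['cx'])/c['fx'],(v-c['cy'])/c['fy']])
    q=p.copy()
    for _ in range(30): q=p/(1+c['k1']*(q@q))
    d=np.array([q[0],-q[1],-1])
    T=np.array(c['world_from_camera'])
    return T[:3,3],T[:3,:3]@d
def onz(name,u,v,z):
    o,d=ray(name,u,v); return o+d*(z-o[2])/d[2]
def proj(name,P):
    c=robot.get_calibration(name);T=np.linalg.inv(np.array(c['world_from_camera']))
    p=T[:3,:3]@np.array(P,float)+T[:3,3]
    q=np.array([p[0],-p[1]])/-p[2]; q=q*(1+c['k1']*(q@q))
    return np.array([c['fx']*q[0]+c['cx'],c['fy']*q[1]+c['cy']])
E
python3 - <<'E'
from h import *
np.set_printoptions(suppress=True,precision=3)
for n in ['side','top','wrist']:
    im=save(n,n+'0.png'); print(n,robot.get_calibration(n))
print(robot.get_state(),robot.grasp_offset)
E
```

```text
pics
side {'fx': 351.62848189711985, 'fy': 351.62848189711985, 'cx': 256.24946184147046, 'cy': 189.22540839703188, 'k1': -0.03028694917714518, 'world_from_camera': array([[ -0.991,   0.072,  -0.111, 404.71 ],
       [ -0.131,  -0.643,   0.755, 820.264],
       [ -0.017,   0.763,   0.646, 833.731],
       [  0.   ,   0.   ,   0.   ,   1.   ]])}
top {'fx': 389.69966156219783, 'fy': 389.69966156219783, 'cx': 255.62364768606955, 'cy': 192.31487522675252, 'k1': -0.04388169073395852, 'world_from_camera': array([[  -0.013,    0.983,   -0.185,  283.931],
       [  -1.   ,   -0.01 ,    0.016,   27.597],
       [   0.014,    0.186,    0.983, 1425.184],
       [   0.   ,    0.   ,    0.   ,    1.   ]])}
wrist {'fx': 307.7964525510531, 'fy': 307.7964525510531, 'cx': 259.68480085217, 'cy': 190.79540298632872, 'k1': -0.027999874787933407, 'T_tool_cam': array([[  -0.001,    0.948,    0.318,   83.989],
       [   1.   ,    0.001,    0.   ,    0.413],
       [  -0.   ,    0.318,   -0.948, -171.777],
       [   0.   ,    0.   ,    0.   ,    1.   ]])}
{'time_s': 0.15, 'joints': array([ 1.14 ,  0.537, -0.004,  1.539,  0.003,  1.067, -0.071]), 'joint_velocities': array([ 0.001, -0.003, -0.   , -0.003, -0.002, -0.   ,  0.001]), 'effort': array([  0.002, -57.133,   0.992, -25.183,  -0.056,   0.015,   0.   ]), 'ee_pos': array([ 231.681, -606.791,  211.57 ]), 'eef_rot': array([-3.14 ,  0.   ,  0.365]), 'contact_force': array([-0.192, -1.205,  0.368]), 'torque': array([-0.053, -0.006,  0.012]), 'width': 88.02860868625721} -18.700000000000003
```

View pics/side0.png

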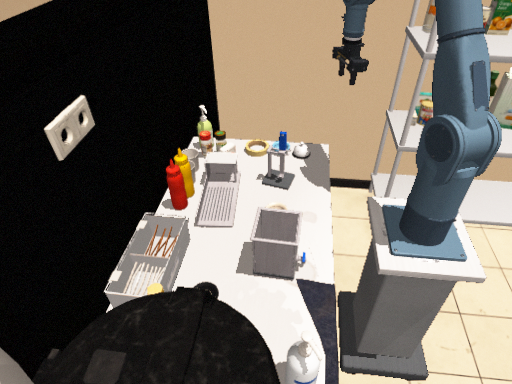

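View pics/top0.png

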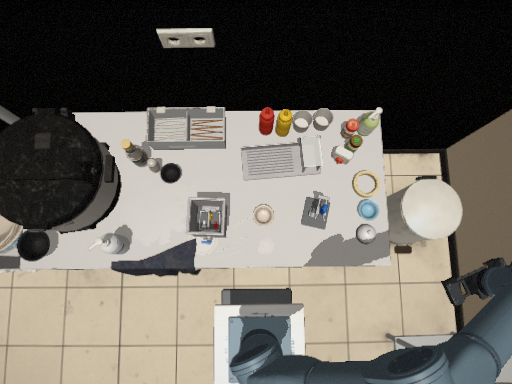

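View pics/wrist0.png

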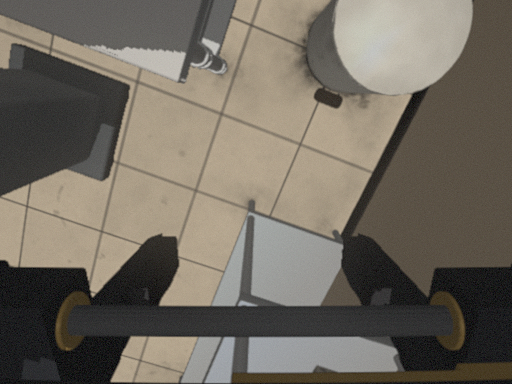

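The top view shows the well at about (207,217), the stand at about (316,212), and the bay at about (281,160) with its cover at the right (-y) end. The side view shows the same three things. I'll zoom in on each.

Run:
```python
import cv2,numpy as np
t=cv2.imread('pics/top0.png');s=cv2.imread('pics/side0.png')
def z(im,x,y,w,h,k,fn):
    cv2.imwrite('pics/'+fn,cv2.resize(im[y:y+h,x:x+w],None,fx=k,fy=k,interpolation=cv2.INTER_CUBIC))
z(t,180,185,160,75,5,'tz1.png'); z(t,230,125,100,70,8,'tz2.png')
z(s,180,125,140,75,5,'sz1.png'); z(s,180,145,100,100,6,'sz2.png'); z(s,235,190,100,100,6,'sz3.png')
```

```text
(no output)
```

View pics/tz1.png

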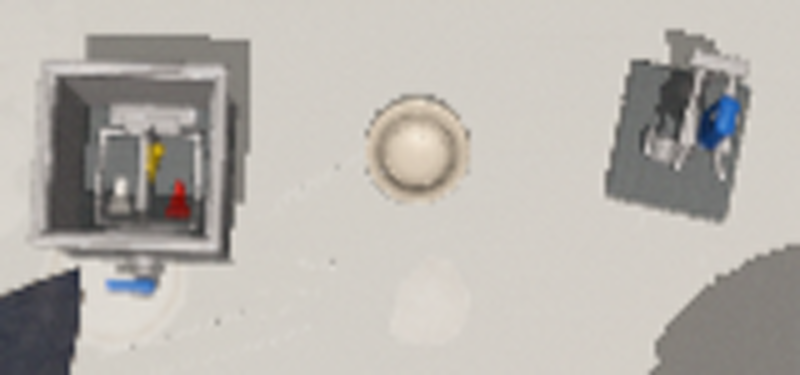

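View pics/tz2.png

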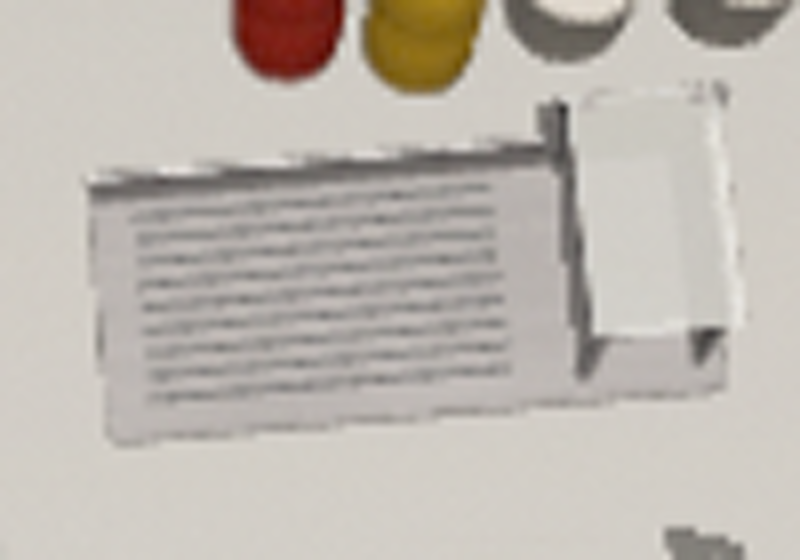

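View pics/sz1.png

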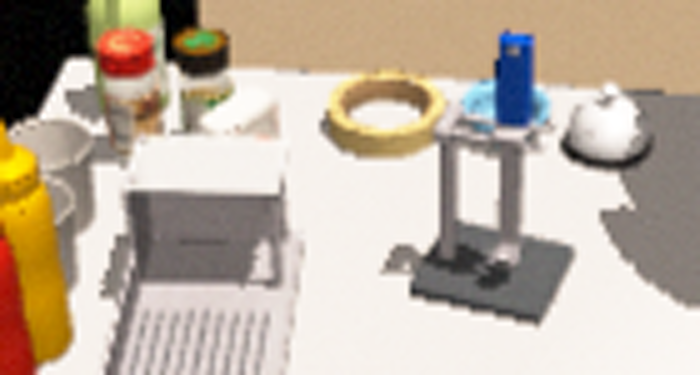

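View pics/sz3.png

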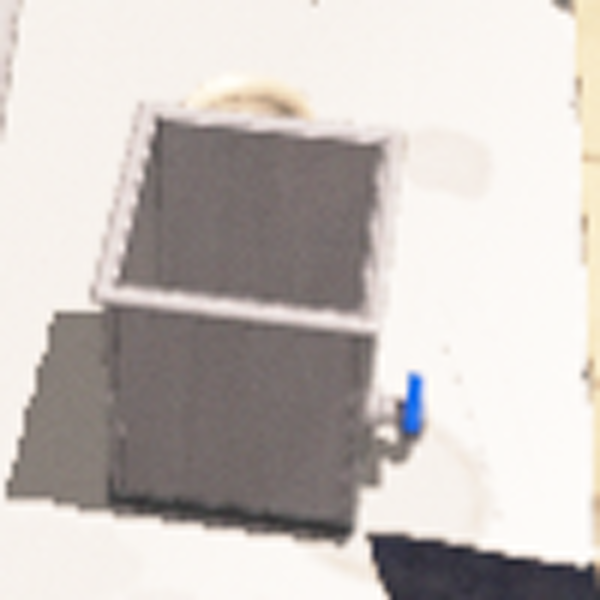

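Run:
```python
from h import *
np.set_printoptions(suppress=True,precision=1)
f=lambda L,k,ox,oy,z,n='top':np.array([onz(n,(a+.5)/k-.5+ox,(b+.5)/k-.5+oy,z) for a,b in L])
r=f([(47,65),(228,68),(216,247),(38,240)],5,180,185,160);print('well rim',r,r.mean(0))
r=f([(147,106),(402,135),(378,325),(97,296)],6,235,190,160,'side');print('well rim side',r,r.mean(0))
r=f([(632,60),(750,90),(727,220),(605,197)],5,180,185,12);print('stand base',r,r.mean(0),[np.linalg.norm(r[i]-r[i-1]) for i in range(4)])
r=f([(720,120)],5,180,185,190);print('handle',r)
r=f([(90,190),(110,442),(725,390),(590,370)],8,230,125,12);print('plate',r)
r=f([(90,180)],8,230,125,48);print('railtop +y',r)
r=f([(575,100),(722,90),(742,322),(598,335)],8,230,125,104);print('cover',r,r.mean(0))
im=robot.read_camera('side');hsv=cv2.cvtColor(im,cv2.COLOR_RGB2HSV)
m=cv2.inRange(hsv,(105,150,60),(130,255,255));n,l,s,c=cv2.connectedComponentsWithStats(m)
for i in range(1,n):
  if s[i,4]>20: print('side',s[i],c[i])
im=robot.read_camera('top');hsv=cv2.cvtColor(im,cv2.COLOR_RGB2HSV)
m=cv2.inRange(hsv,(105,150,60),(130,255,255));n,l,s,c=cv2.connectedComponentsWithStats(m)
for i in range(1,n):
  if s[i,4]>8: print('top',s[i],c[i])
```

```text
well rim [[507.3 226.4 160. ]
 [504.  107.3 160. ]
 [386.5 114.9 160. ]
 [392.2 230.2 160. ]] [447.5 169.7 160. ]
well rim side [[502.5 109.9 160. ]
 [384.1 116.  160. ]
 [390.2 231.3 160. ]
 [508.9 228.9 160. ]] [446.4 171.5 160. ]
stand base [[ 532.6 -181.4   12. ]
 [ 509.2 -268.    12. ]
 [ 413.5 -246.5   12. ]
 [ 431.4 -158.    12. ]] [ 471.7 -213.5   12. ] [np.float64(103.8441211922978), np.float64(89.64690519763961), np.float64(98.04485645796517), np.float64(90.38198861597722)]
handle [[ 461.5 -210.4  190. ]]
plate [[ 720.1   58.1   12. ]
 [ 598.3   49.5   12. ]
 [ 620.4 -237.9   12. ]
 [ 630.6 -175.    12. ]]
railtop +y [[713.8  57.3  48. ]]
cover [[ 731.6 -159.7  104. ]
 [ 735.8 -225.5  104. ]
 [ 629.1 -229.5  104. ]
 [ 623.8 -165.9  104. ]] [ 680.1 -195.2  104. ]
side [279 132   8  18 116] [282.3 141.2]
top [320 205   8   9  44] [323.2 208.9]
```

>>> step_arm:
  increments:
    - [[-1,0.02,0.045,0.015,-0.075],[-1,0.028,0.05,0.015,-0.075],[-1,0.03,0.05,0.015,-0.075],[-1,0.03,0.05,0.015,-0.075],[-1,0.03,0.05,0.015,-0.075],[-1,0.03,0.05,0.015,-0.075],[-1,0.03,0.05,0.01,-0.075],[-1,0.03,0.05,0.0,-0.08]]

```text
time_s: 1.25
ee_pos: [461.1, -210.7, 313.3]
eef_rot: [3.141, -0.002, -0.243]
contact_force: [1.3, -0.4, 0.2]
width: 88.0
```

```bash
cat >> h.py <<'E'
def wcam(st,cal):
    from scipy.spatial.transform import Rotation as R
    T=np.eye(4);T[:3,:3]=R.from_euler('xyz',st['eef_rot']).as_matrix();T[:3,3]=st['ee_pos']
    return T@np.array(cal['T_tool_cam'])
def wsnap(fn):
    import json
    st=robot.get_state();im=robot.read_camera('wrist');cv2.imwrite('pics/'+fn,im[:,:,::-1])
    T=wcam(st,robot.get_calibration('wrist'));np.save('pics/'+fn+'.npy',T)
    print(st['time_s'],st['ee_pos'],st['eef_rot'],st['joints'],st['width']);return im
def wray(T,u,v):
    c=robot.get_calibration('wrist')
    p=np.array([(u-c['cx'])/c['fx'],(v-c['cy'])/c['fy']]);q=p.copy()
    for _ in range(30): q=p/(1+c['k1']*(q@q))
    return T[:3,3],T[:3,:3]@np.array([q[0],-q[1],-1])
def wonz(T,u,v,z):
    o,d=wray(T,u,v); return o+d*(z-o[2])/d[2]
def wproj(T,P):
    c=robot.get_calibration('wrist');T=np.linalg.inv(T)
    p=T[:3,:3]@np.array(P,float)+T[:3,3]
    q=np.array([p[0],-p[1]])/-p[2]; q=q*(1+c['k1']*(q@q))
    return np.array([c['fx']*q[0]+c['cx'],c['fy']*q[1]+c['cy']])
E
python3 -c "
from h import *
np.set_printoptions(suppress=True,precision=3)
wsnap('w1.png')"
```

```text
1.25 [ 461.066 -210.727  313.276] [ 3.141 -0.002 -0.243] [ 0.452  0.194 -0.13   1.782  0.028  1.165 -1.5  ] 87.98175804599343
```

View pics/w1.png

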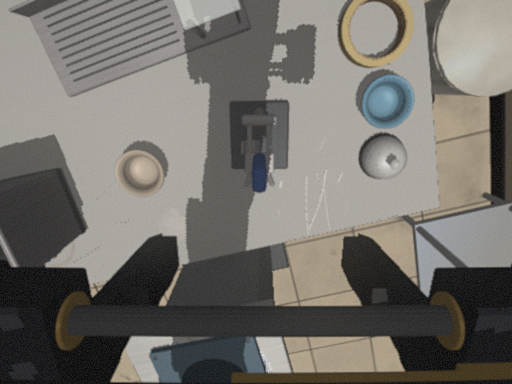

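Run:
```python
import cv2
t=cv2.imread('pics/w1.png')
cv2.imwrite('pics/w1z.png',cv2.resize(t[90:210,210:310],None,fx=6,fy=5,interpolation=cv2.INTER_CUBIC)[:600])
```

```text
(no output)
```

View pics/w1z.png

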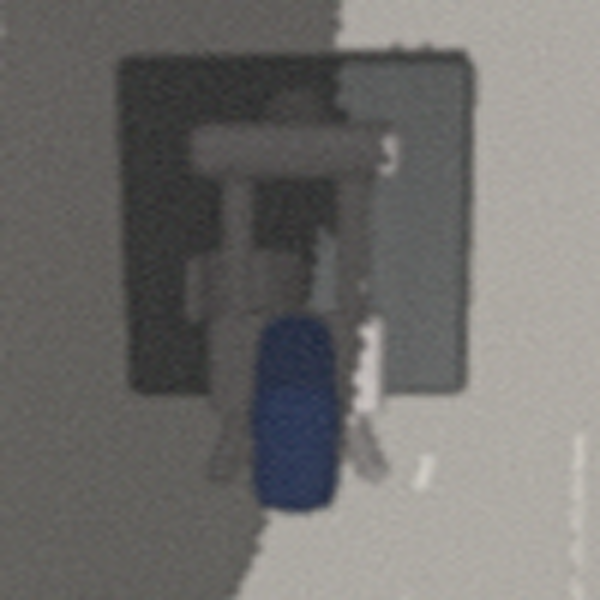

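Run:
```python
from h import *
np.set_printoptions(suppress=True,precision=2)
T=np.load('pics/w1.png.npy')
g=lambda x,y:(210+x/6-.4,90+y/5-.4)
for p,z in [((296,388),212),((296,510),212),((255,449),212),((338,449),212),((296,449),212),((125,58),12),((470,58),12),((465,390),12),((135,390),12),((237,180),134),((230,400),134),((355,180),134),((352,400),134)]:
    print(p,wonz(T,*g(*p),z))
# two-view of handle centroid vs side
o,d=ray('side',282.3,141.2)
o2,d2=wray(T,259.3-.4,172)
A=np.stack([d,-d2],1);s=np.linalg.lstsq(A,o2-o,rcond=None)[0];print(o+s[0]*d,o2+s[1]*d2)
```

```text
(296, 388) [ 476.17 -213.56  212.  ]
(296, 510) [ 453.38 -207.87  212.  ]
(255, 449) [ 466.45 -204.62  212.  ]
(338, 449) [ 463.36 -217.03  212.  ]
(296, 449) [ 464.93 -210.75  212.  ]
(125, 58) [ 535.46 -184.49   12.  ]
(470, 58) [ 514.9  -267.12   12.  ]
(465, 390) [ 416.34 -244.17   12.  ]
(135, 390) [ 437.35 -159.76   12.  ]
(237, 180) [ 506.64 -209.62  134.  ]
(230, 400) [ 457.59 -195.44  134.  ]
(355, 180) [ 501.3  -231.09  134.  ]
(352, 400) [ 451.81 -218.65  134.  ]
[ 462.12 -210.19  176.71] [ 462.64 -210.08  176.58]
```

>>> step_arm:
  increments:
    - [[-1,0.002,0.0,-0.04,0],[-1,0.001,0.0,-0.04,0],[-1,0,0,-0.04,0],[-1,0,0,-0.032,0],[-1,0,0,0,0]]

```text
time_s: 1.92
ee_pos: [461.0, -211.7, 158.4]
eef_rot: [-3.141, 0.005, -0.24]
contact_force: [1.0, -0.6, 1.7]
width: 87.9
```

```bash
python3 -c "
from h import *
np.set_printoptions(suppress=True,precision=3)
wsnap('w2.png');print(robot.get_state()['contact_force'])"
```

```text
1.925 [ 460.963 -211.693  158.36 ] [-3.141  0.005 -0.24 ] [ 0.445  0.374 -0.126  1.95   0.062  0.826 -1.526] 87.93349691369352
[0.883 0.023 0.656]
```

View pics/w2.png

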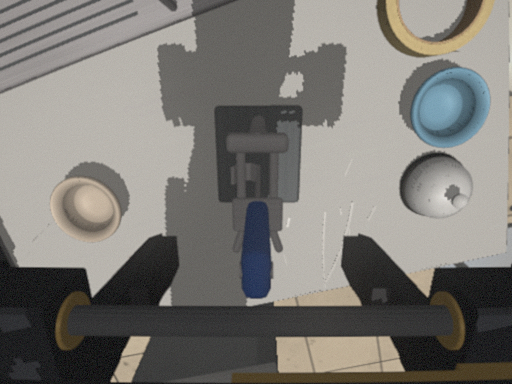

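The handle lies between the open fingers, with its top near (256,280). I'll close on it.

>>> step_arm:
  increments:
    - [[-1,0.003,0.0,0.002,0],[0.4,0,0,0,0],[1,0,0,0,0],[1,0,0,0,0],[1,0,0,0,0],[1,0,0,0,0]]
  force: 50

```text
time_s: 2.72
ee_pos: [465.9, -212.2, 162.2]
eef_rot: [3.142, 0.0, -0.24]
contact_force: [0.6, -1.0, 0.7]
width: 40.4
```

>>> step_arm:
  increments:
    - [[1,0,0,0,0],[1,0,0,0,0],[1,0,0,0,0],[1,0,0,0,0],[1,0,0,0,0]]

```text
time_s: 3.35
ee_pos: [465.9, -212.1, 162.2]
eef_rot: [-3.142, 0.0, -0.24]
contact_force: [-0.0, 0.8, -0.7]
width: 13.7
```

```bash
python3 -c "
from h import *
np.set_printoptions(suppress=True,precision=3)
s=robot.get_state();print(s['ee_pos'],s['eef_rot'],s['width'],s['contact_force'],s['torque'])"
```

```text
[ 465.874 -212.137  162.152] [-3.142  0.    -0.24 ] 13.693516580333018 [-0.026  0.822 -0.673] [ 0.117 -0.027 -0.038]
```

>>> step_arm:
  increments:
    - [[1,0,0,0.007,0],[1,0,0,0.007,0],[1,-0.015,0.0037,0,0],[1,-0.02,0.005,0,0],[1,-0.02,0.005,0,0],[1,-0.01,0.0025,0,0]]

```text
time_s: 4.1
ee_pos: [398.9, -195.7, 176.1]
eef_rot: [3.141, 0.001, -0.241]
contact_force: [-0.3, 0.5, -1.2]
width: 13.7
```

```bash
python3 -c "
from h import *
np.set_printoptions(suppress=True,precision=3)
wsnap('w3.png');save('side','s3.png');print(robot.get_state()['contact_force'])
s=cv2.imread('pics/s3.png')[110:210,220:340];cv2.imwrite('pics/s3z.png',cv2.resize(s,None,fx=6,fy=6,interpolation=2))"
```

```text
4.1 [ 398.947 -195.652  176.107] [ 3.141  0.001 -0.241] [ 0.472  0.245 -0.135  2.087  0.045  0.814 -1.501] 13.70917974859797
[-0.064  0.118 -1.03 ]
```

View pics/s3z.png

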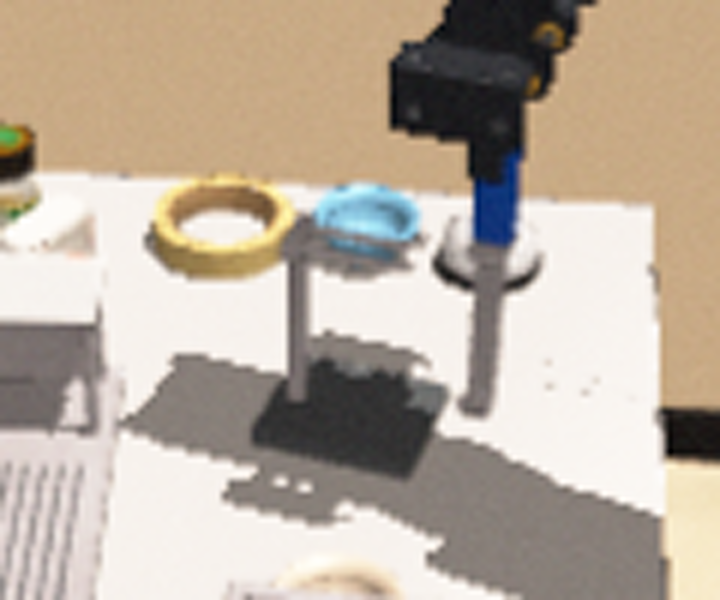

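View pics/w3.png

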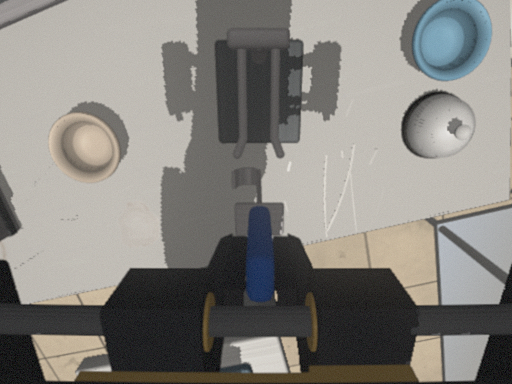

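>>> step_arm:
  increments:
    - [[1,0,0,0.055,0],[1,0,0.01,0.05,0.1],[1,0.006,0.02,0.05,0.13],[1,0.006,0.03,0.005,0.13],[1,0.006,0.03,0,0.13],[1,0.006,0.03,0,0.13],[1,0.006,0.03,0,0.13],[1,0.006,0.03,0,0.13]]

```text
time_s: 5.2
ee_pos: [437.6, -14.9, 336.4]
eef_rot: [3.141, -0.001, 0.644]
contact_force: [0.8, 0.2, -1.7]
width: 13.5
```

>>> step_arm:
  increments:
    - [[1,0.004,0.03,0,0.15],[1,0.004,0.03,0,0.15],[1,0.004,0.03,0,0.15],[1,0,0.02,0,0.15],[1,0,0.015,0,0.15],[1,0,0,0,0.14],[1,0,0,0,0]]

```text
time_s: 6.08
ee_pos: [449.2, 109.3, 336.3]
eef_rot: [3.141, -0.0, 1.529]
contact_force: [-0.5, -0.6, -1.8]
width: 13.7
```

```bash
python3 -c "
from h import *
np.set_printoptions(suppress=True,precision=3)
wsnap('w4.png')"
```

```text
6.075 [449.243 109.251 336.255] [ 3.141 -0.     1.529] [ 0.159  0.122 -0.538  1.826  0.067  1.211 -0.44 ] 13.67271909922313
```

View pics/w4.png

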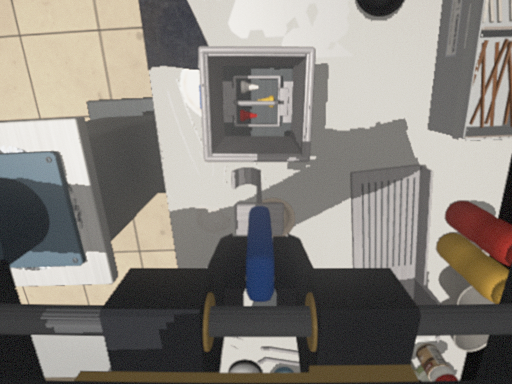

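Run:
```python
import cv2
t=cv2.imread('pics/w4.png')
cv2.imwrite('pics/w4z.png',cv2.resize(t[40:170,195:325],None,fx=4.6,fy=4.6,interpolation=cv2.INTER_CUBIC))
```

```text
(no output)
```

View pics/w4z.png

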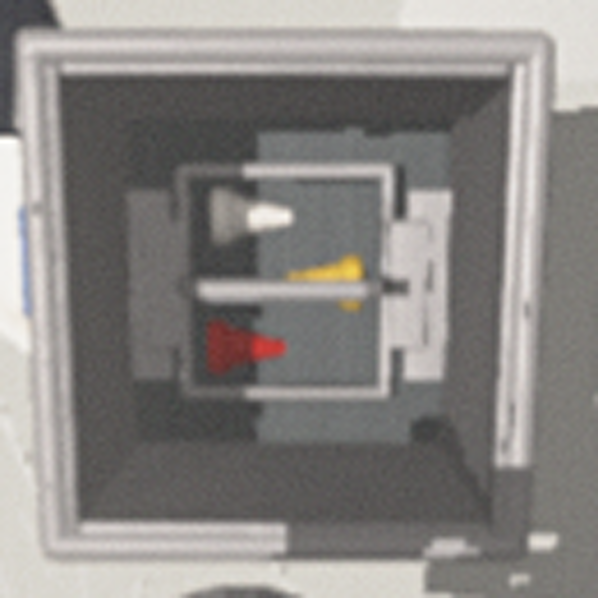

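Run:
```python
from h import *
np.set_printoptions(suppress=True,precision=1)
T=np.load('pics/w4.png.npy')
g=lambda x,y:(195+(x+.5)/4.6-.5,40+(y+.5)/4.6-.5)
def pr(n,L,z):
    r=np.array([wonz(T,*g(*p),z) for p in L]);print(n,r[:,:2].tolist() if 0 else r,r.mean(0))
pr('bar',[(195,291),(385,287)],72)
pr('rim b',[(183,172),(395,170),(392,392),(183,392)],33)
pr('well',[(17,35),(553,35),(528,558),(47,558)],156)
pr('well inner top',[(60,75),(510,75),(492,520),(78,520)],154)
```

```text
bar [[422.1 173.9  72. ]
 [478.5 172.6  72. ]] [450.3 173.3  72. ]
rim b [[417.8 208.8  33. ]
 [484.8 206.5  33. ]
 [482.2 137.3  33. ]
 [413.2 140.3  33. ]] [449.5 173.2  33. ]
well [[391.2 235.7 156. ]
 [513.4 230.4 156. ]
 [508.5 108.4 156. ]
 [386.3 113.7 156. ]] [449.9 172.1 156. ]
well inner top [[400.  227.  154. ]
 [503.9 222.5 154. ]
 [499.6 118.2 154. ]
 [394.7 122.7 154. ]] [449.5 172.6 154. ]
```

Run:
```python
from h import *
np.set_printoptions(suppress=True,precision=1)
c=np.array(robot.get_calibration('wrist')['T_tool_cam'])
for n,p in dict(tipf=(9,27,21),tipb=(-9,27,21),tipf2=(9,23,21),collar1=(12,17,118),collar2=(12,-17,118),shf=(9,2,60),top1=(13,7,190),top2=(13,-7,190),t3=(-13,7,190),t4=(-13,-7,190)).items():
    x,y,z=p; print(n,wproj(c,[x,-y,140-z]))
t=cv2.imread('pics/w4.png')
cv2.imwrite('pics/w4y.png',cv2.resize(t[160:310,210:310],None,fx=4,fy=4,interpolation=cv2.INTER_CUBIC))
```

```text
tipf [230.9 167.8]
tipb [231.4 185.4]
tipf2 [235.  167.8]
collar1 [232.8 199.2]
collar2 [283.5 199.2]
shf [256.1 179.1]
top1 [241.8 252.4]
top2 [273.1 252.4]
t3 [242.9 300.6]
t4 [272.3 300.5]
```

View pics/w4y.png

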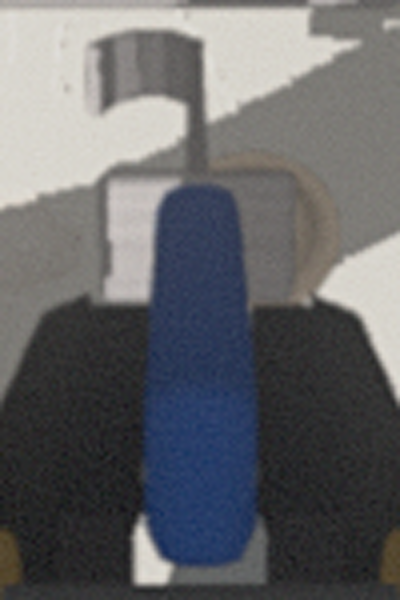

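>>> step_arm:
  increments:
    - [[1,0.005,0.03,0,0],[1,0.005,0.03,0,0],[1,0.005,0.022,0,0],[1,0,0,-0.03,0],[1,0,0,-0.035,0],[1,0,0,-0.031,0],[1,0,0,0,0],[1,0,0,0,0]]

```text
time_s: 7.12
ee_pos: [464.7, 191.3, 241.4]
eef_rot: [3.14, -0.001, 1.528]
contact_force: [-0.1, 0.6, -0.9]
width: 13.5
```

```bash
python3 -c "
from h import *
np.set_printoptions(suppress=True,precision=3)
wsnap('w5.png');save('top','t5.png')
t=cv2.imread('pics/t5.png')[180:250,170:240];cv2.imwrite('pics/t5z.png',cv2.resize(t,None,fx=8,fy=8,interpolation=2))"
```

```text
7.125 [464.721 191.343 241.418] [ 3.14  -0.001  1.528] [ 0.001  0.304 -0.578  1.866  0.193  1.026 -0.698] 13.471074838147077
```

View pics/w5.png

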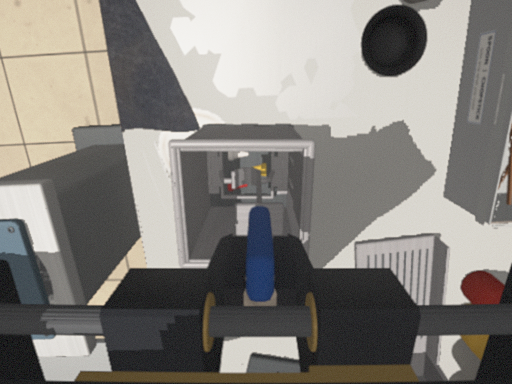

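Run:
```python
from h import *
np.set_printoptions(suppress=True,precision=1)
T=np.load('pics/w5.png.npy')
t=cv2.imread('pics/w5.png')
cv2.imwrite('pics/w5z.png',cv2.resize(t[120:270,160:330],None,fx=4.6,fy=4,interpolation=cv2.INTER_CUBIC))
for p in [(422,174,72),(450,173,72),(478,173,72)]:
  q=wproj(T,p);print(q,(q[0]-160)*4.6,(q[1]-120)*4)
```

```text
[222.3 180.8] 286.72123397272384 243.09452233812544
[246.5 180.6] 398.09307476476795 242.33030821395266
[270.7 179.6] 509.4153165013083 238.2631355991149
```

View pics/w5z.png

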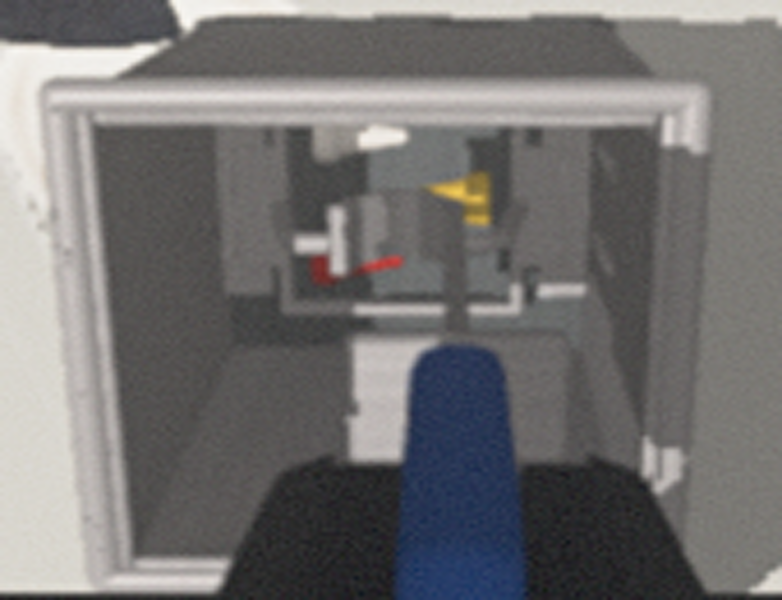

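The bar appears at crop row 243, as predicted. I'll descend beside it.

>>> step_arm:
  increments:
    - [[1,0,0.001,-0.015,0],[1,0,0,-0.015,0],[1,0,0,-0.015,0],[1,0,0,-0.015,0],[1,0,0,0,0],[1,0,0,0,0]]

```text
time_s: 7.98
ee_pos: [464.1, 192.2, 180.4]
eef_rot: [3.141, -0.0, 1.53]
contact_force: [0.1, 0.8, -1.4]
width: 13.5
```

>>> step_arm:
  increments:
    - [[1,-0.002,0,0,0.157],[1,-0.002,0,0,0.157],[1,-0.002,0,0,0.157],[1,-0.002,0,0,0.157],[1,-0.002,0,0,0.157]]

```text
time_s: 8.6
ee_pos: [454.4, 192.2, 180.9]
eef_rot: [3.14, 0.001, 2.32]
contact_force: [-0.9, -0.9, -1.2]
width: 13.9
```

>>> step_arm:
  increments:
    - [[1,-0.002,-0.001,0,0.157],[1,-0.002,-0.001,0,0.157],[1,-0.002,0,0,0.157],[1,0,0,0,0.157],[1,0,0,0,0.157],[1,0,0,0,0],[1,0,0,0,0]]

```text
time_s: 9.48
ee_pos: [448.2, 190.0, 180.5]
eef_rot: [3.141, 0.001, 3.097]
contact_force: [0.4, -0.3, -0.8]
width: 13.6
```

```bash
python3 -c "
from h import *
np.set_printoptions(suppress=True,precision=3)
wsnap('w6.png');save('top','t6.png');print(robot.get_state()['contact_force'],robot.get_state()['torque'])
t=cv2.imread('pics/t6.png')[180:250,170:240];cv2.imwrite('pics/t6z.png',cv2.resize(t,None,fx=8,fy=8,interpolation=2))"
```

```text
9.475 [448.176 190.028 180.536] [3.141 0.001 3.097] [ 0.236  0.451 -0.909  1.953  0.438  0.947  0.638] 13.58742756782936
[ 0.402 -0.147 -1.597] [ 0.057 -0.131 -0.041]
```

View pics/w6.png

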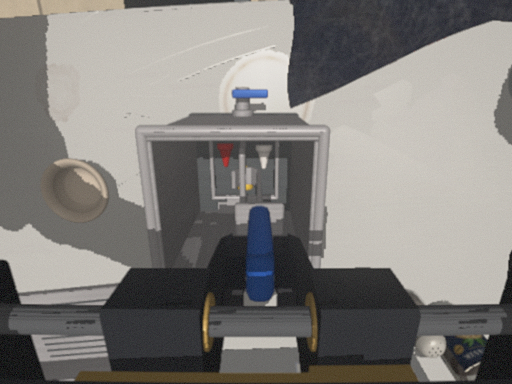

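>>> step_arm:
  increments:
    - [[1,0,-0.003,0,0],[1,0,-0.003,0,0],[1,0,0,0.008,0],[1,0,0,0.008,0],[1,0,0,0.006,0],[1,0,0,0.006,0],[1,0,0,0.006,0],[1,0,0,0,0]]

```text
time_s: 10.58
ee_pos: [448.1, 184.1, 214.6]
eef_rot: [3.141, 0.001, 3.1]
contact_force: [0.4, -0.4, -3.0]
width: 13.6
```

```bash
python3 -c "
from h import *
np.set_printoptions(suppress=True,precision=3)
wsnap('w7.png');print(robot.get_state()['contact_force'],robot.get_state()['torque'])
t=cv2.imread('pics/w7.png')[110:280,130:340];cv2.imwrite('pics/w7z.png',cv2.resize(t,None,fx=3.5,fy=3.5,interpolation=2))"
```

```text
10.575 [448.071 184.077 214.557] [3.141 0.001 3.1  ] [ 0.286  0.4   -0.944  1.924  0.383  1.009  0.699] 13.645654828486185
[ 0.129 -0.962 -3.57 ] [ 0.049 -0.176 -0.043]
```

View pics/w7z.png

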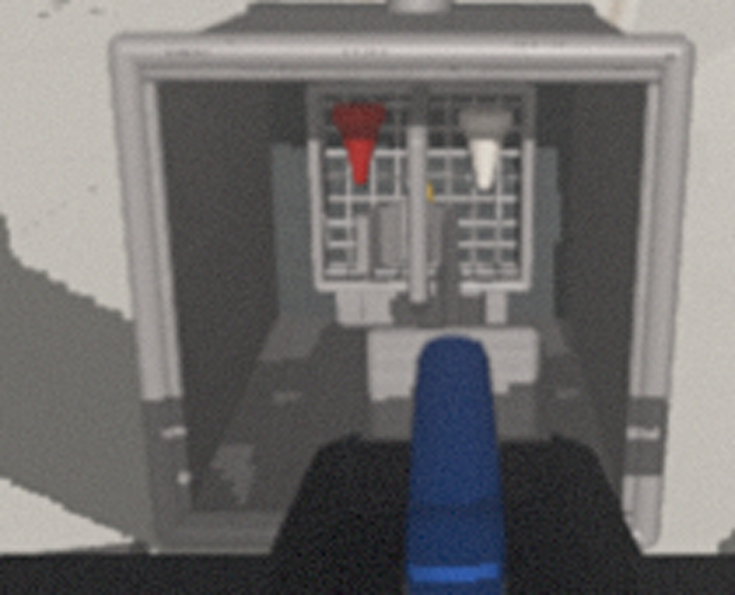

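>>> step_arm:
  increments:
    - [[1,0,0,0.01,0],[1,0,0,0.014,0],[1,0,0,0.016,0],[1,0,0,0.016,0],[1,0,0,0.016,0],[1,0,0,0.016,0],[1,0,0,0.016,0],[1,0,0,0.012,0]]

```text
time_s: 11.62
ee_pos: [448.0, 184.1, 331.3]
eef_rot: [3.141, 0.001, 3.1]
contact_force: [-0.5, -0.2, -2.8]
width: 13.6
```

>>> step_arm:
  increments:
    - [[1,0,0,0.014,0],[1,0,0,0.014,0],[1,0,0,0.012,0],[1,0,0,0.008,0],[1,0,0,0,0]]

```text
time_s: 12.25
ee_pos: [448.1, 184.1, 378.6]
eef_rot: [3.141, 0.001, 3.1]
contact_force: [-0.3, 0.0, -2.8]
width: 13.6
```

```bash
python3 -c "
from h import *
np.set_printoptions(suppress=True,precision=3)
wsnap('w8.png');save('side','s8.png');print(robot.get_state()['contact_force'],robot.get_state()['torque'])
t=cv2.imread('pics/s8.png')[90:290,200:360];cv2.imwrite('pics/s8z.png',cv2.resize(t,None,fx=3,fy=3,interpolation=2))"
```

```text
12.25 [448.104 184.129 378.65 ] [3.141 0.001 3.1  ] [ 0.401  0.225 -1.029  1.691  0.198  1.337  0.867] 13.589664368383605
[ 0.029  0.05  -3.667] [ 0.115 -0.087  0.012]
```

View pics/w8.png

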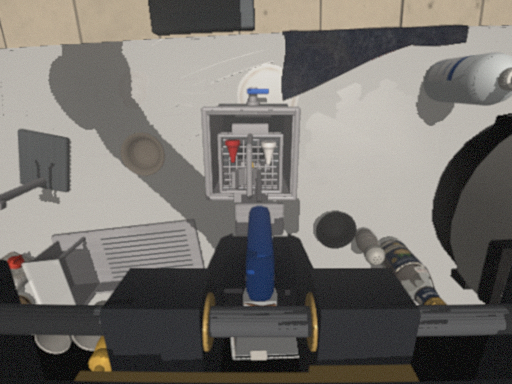

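View pics/s8z.png

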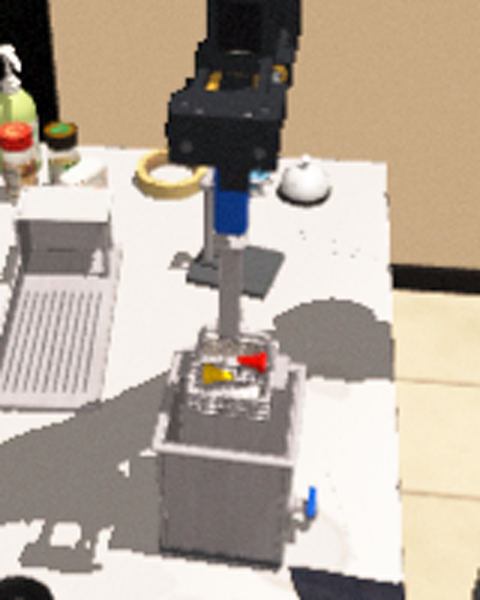

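>>> step_arm:
  increments:
    - [[1,0.005,-0.004,0,0],[1,0.01,-0.008,0,0],[1,0.015,-0.013,0,0.01],[1,0.018,-0.016,0,0.01],[1,0.018,-0.016,0,0.015],[1,0.018,-0.016,0,0.015],[1,0.018,-0.016,0,0.015]]

```text
time_s: 13.22
ee_pos: [551.5, 92.7, 377.7]
eef_rot: [-3.141, -0.0, -3.119]
contact_force: [-0.0, -0.7, -2.9]
width: 13.3
```

```bash
python3 -c "
from h import *
np.set_printoptions(suppress=True,precision=3)
wsnap('w9.png')"
```

```text
13.225 [551.543  92.741 377.713] [-3.141 -0.    -3.119] [ 0.458  0.389 -0.954  1.52   0.319  1.399  1.077] 13.265681086778747
```

View pics/w9.png

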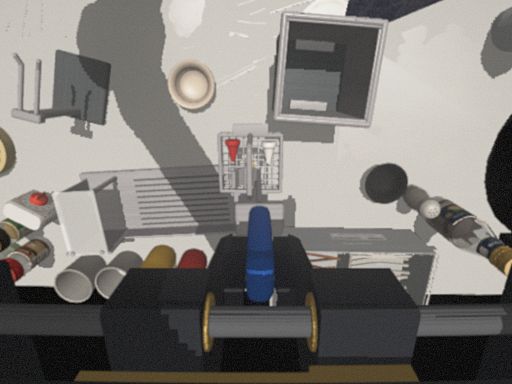

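Run:
```python
import cv2
t=cv2.imread('pics/w9.png')
cv2.imwrite('pics/w9z.png',cv2.resize(t[155:265,50:240],None,fx=4.2,fy=4.2,interpolation=cv2.INTER_CUBIC))
```

```text
(no output)
```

View pics/w9z.png

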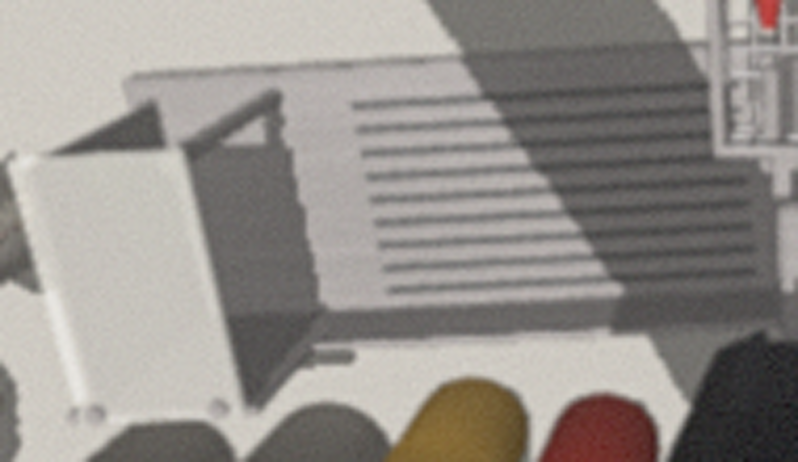

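Run:
```python
from h import *
np.set_printoptions(suppress=True,precision=1)
T=np.load('pics/w9.png.npy')
g=lambda x,y:(50+(x+.5)/4.2-.5,155+(y+.5)/4.2-.5)
def pr(n,L,z):
    r=np.array([wonz(T,*g(*p),z) for p in L]);print(n,r,r.mean(0));return r
a=pr('plate -x edge',[(130,78),(700,45)],12);d=a[1]-a[0];print('yaw',np.arctan2(-d[0],d[1]))
a=pr('rail inner foot',[(320,312),(620,296)],12);d=a[1]-a[0];print('yaw',np.arctan2(-d[0],d[1]))
a=pr('rail top inner',[(310,345),(610,330)],48)
a=pr('cover',[(15,157),(182,150),(243,407),(80,420)],104)
pr('post foot',[(272,142)],12)
```

```text
plate -x edge [[ 623.1 -232.9   12. ]
 [ 603.4   15.8   12. ]] [ 613.2 -108.6   12. ]
yaw 0.07878191252204252
rail inner foot [[ 733.2 -162.5   12. ]
 [ 721.8  -23.6   12. ]] [727.5 -93.   12. ]
yaw 0.08169670319401948
rail top inner [[ 731.5 -151.9   48. ]
 [ 721.1  -20.9   48. ]] [726.3 -86.4  48. ]
cover [[ 627.9 -225.8  104. ]
 [ 623.8 -162.6  104. ]
 [ 730.1 -154.8  104. ]
 [ 737.8 -221.2  104. ]] [ 679.9 -191.1  104. ]
post foot [[ 651.1 -174.1   12. ]] [ 651.1 -174.1   12. ]
```

>>> step_arm:
  increments:
    - [[1,0.018,-0.016,0,0.015],[1,0.018,-0.016,0,0.015],[1,0.018,-0.016,-0.005,0.015],[1,0.018,-0.016,-0.01,0.011],[1,0.018,-0.016,-0.015,0],[1,0.013,-0.011,-0.02,0],[1,0.008,-0.006,-0.02,0],[1,0.003,-0.002,-0.02,0]]

```text
time_s: 14.28
ee_pos: [663.9, -4.2, 286.4]
eef_rot: [3.141, -0.001, -3.062]
contact_force: [-0.5, -0.4, -3.8]
width: 13.7
```

>>> step_arm:
  increments:
    - [[1,0,0,-0.02,0],[1,0,0,-0.015,0],[1,0,0,-0.01,0],[1,0,0,0,0],[1,0,0,0,0]]

```text
time_s: 14.9
ee_pos: [664.3, -3.8, 244.0]
eef_rot: [3.142, 0.001, -3.062]
contact_force: [0.7, 0.0, -3.1]
width: 13.5
```

```bash
python3 -c "
from h import *
np.set_printoptions(suppress=True,precision=3)
wsnap('w10.png');save('side','s10.png');print(robot.get_state()['contact_force'],robot.get_state()['torque'])
t=cv2.imread('pics/s10.png')[90:240,150:300];cv2.imwrite('pics/s10z.png',cv2.resize(t,None,fx=4,fy=4,interpolation=2))"
```

```text
14.9 [664.319  -3.798 244.047] [ 3.142  0.001 -3.062] [ 0.46   0.675 -0.842  1.428  0.511  1.264  1.225] 13.497879439081144
[ 0.212  0.355 -2.829] [ 0.188 -0.121 -0.002]
```

View pics/w10.png

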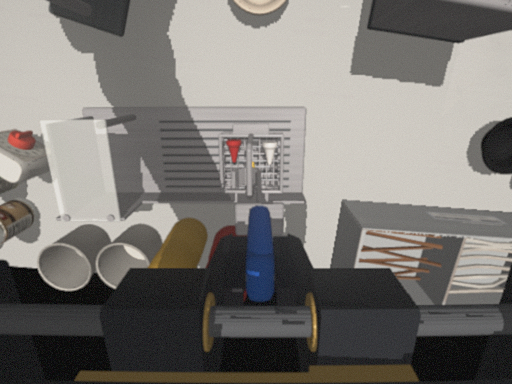

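View pics/s10z.png

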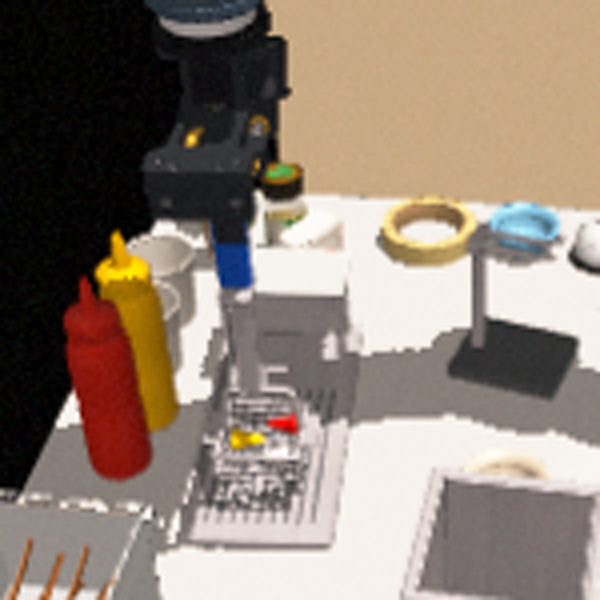

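Run:
```python
from h import *
np.set_printoptions(suppress=True,precision=1)
t=cv2.imread('pics/w10.png')
cv2.imwrite('pics/w10z.png',cv2.resize(t[95:235,30:320],None,fx=2.75,fy=4,interpolation=cv2.INTER_CUBIC))
T=np.load('pics/w10.png.npy')
for p in [(305,107),(85,108)]: print(wonz(T,*p,12))
```

```text
[601.6  48.8  12. ]
[ 624.  -231.9   12. ]
```

View pics/w10z.png

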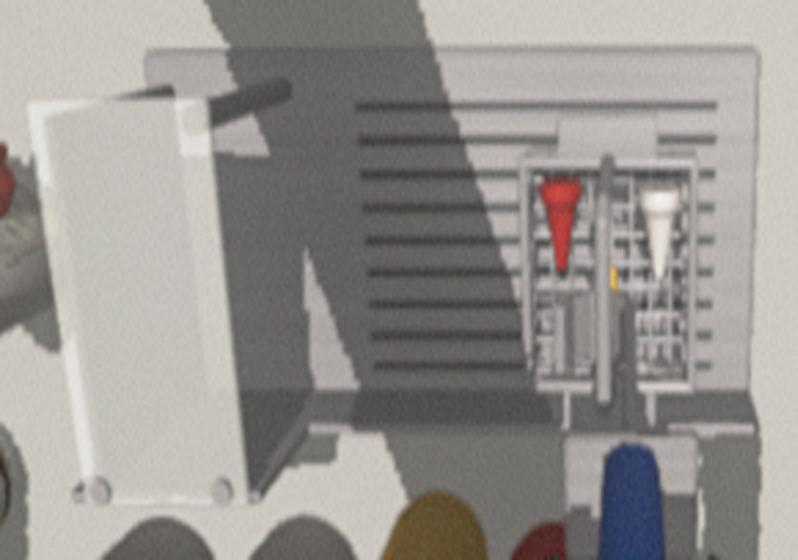

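>>> step_arm:
  increments:
    - [[1,-0.003,0,-0.008,0],[1,0,0,-0.008,0],[1,0,0,-0.006,0],[1,0,0,-0.004,0],[1,0,0,-0.003,0],[1,0,0,-0.003,0],[1,0,0,-0.003,0],[1,0,0,-0.003,0]]

```text
time_s: 16.0
ee_pos: [661.2, -3.9, 205.4]
eef_rot: [3.142, 0.001, -3.062]
contact_force: [0.4, -0.1, -1.4]
width: 13.6
```

>>> step_arm:
  increments:
    - [[1,0,0,-0.003,0],[1,0,0,-0.004,0],[1,0,0,-0.006,0],[1,0,0,-0.006,0],[1,0,0,-0.004,0],[1,0,0,0,0],[1,0,0,0,0]]

```text
time_s: 16.88
ee_pos: [661.0, -4.0, 182.4]
eef_rot: [3.142, 0.0, -3.062]
contact_force: [0.0, -0.6, -1.9]
width: 13.7
```

```bash
python3 -c "
from h import *
np.set_printoptions(suppress=True,precision=3)
wsnap('w11.png');print(robot.get_state()['contact_force'],robot.get_state()['torque'])
t=cv2.imread('pics/w11.png')[95:275,30:330];cv2.imwrite('pics/w11z.png',cv2.resize(t,None,fx=2.6,fy=3.2,interpolation=2))"
```

```text
16.875 [661.03   -3.973 182.402] [ 3.142  0.    -3.062] [ 0.452  0.727 -0.814  1.498  0.555  1.158  1.189] 13.671821202954183
[ 0.743  0.039 -1.454] [ 0.063 -0.15   0.007]
```

View pics/w11z.png

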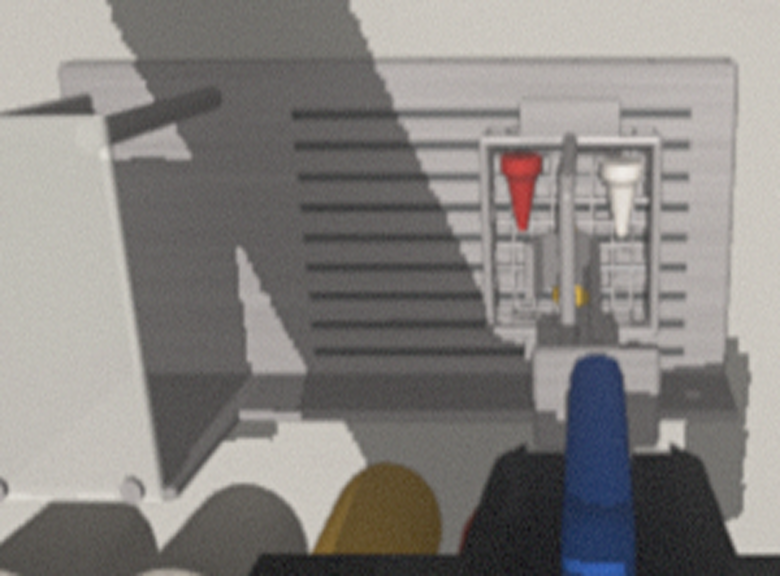

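>>> step_arm:
  increments:
    - [[1,-0.0007,0.009,0,0],[1,-0.0008,0.0095,0,0],[1,-0.0007,0.0095,0,0],[1,-0.001,0.012,0.006,0],[1,-0.001,0.014,0.006,0],[1,-0.001,0.014,0,0],[1,-0.02,-0.0015,0,0],[1,-0.02,-0.0015,-0.01,0]]

```text
time_s: 17.92
ee_pos: [615.6, 62.3, 184.7]
eef_rot: [3.141, 0.002, -3.061]
contact_force: [-0.1, 0.4, -1.5]
width: 13.4
```

>>> step_arm:
  increments:
    - [[1,-0.02,-0.0015,-0.01,0],[1,-0.005,0,-0.01,0],[1,0,0,-0.004,0],[1,0.001,-0.012,0,0],[1,0.0015,-0.02,0,0],[1,0.0015,-0.02,0,0],[1,0.001,-0.0145,0,0],[1,0,0,0,0]]

```text
time_s: 18.92
ee_pos: [595.9, -9.2, 160.1]
eef_rot: [-3.141, -0.0, -3.065]
contact_force: [-0.6, 1.0, -0.7]
width: 13.9
```

```bash
python3 -c "
from h import *
np.set_printoptions(suppress=True,precision=3)
wsnap('w12.png');print(robot.get_state()['contact_force'],robot.get_state()['torque'])
save('side','s12.png');
t=cv2.imread('pics/s12.png')[120:240,180:300];cv2.imwrite('pics/s12z.png',cv2.resize(t,None,fx=5,fy=5,interpolation=2))"
```

```text
18.925 [595.863  -9.231 160.085] [-3.141 -0.    -3.065] [ 0.522  0.653 -0.832  1.697  0.548  1.041  1.152] 13.859830177699555
[-0.529  0.679 -1.717] [ 0.12  -0.128 -0.001]
```

View pics/s12z.png

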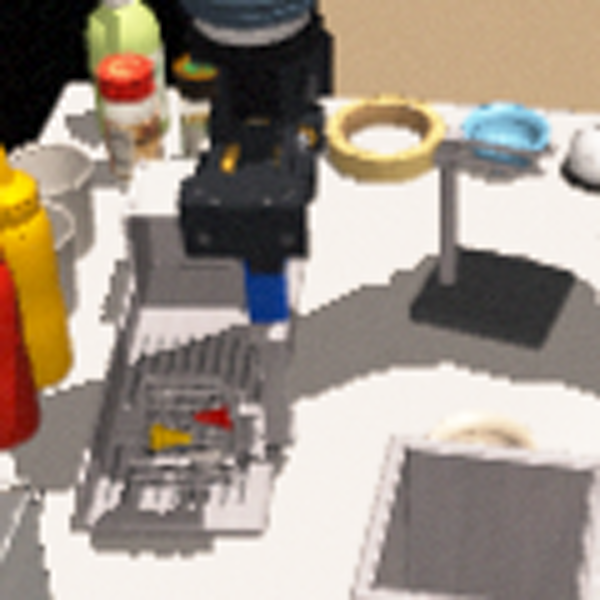

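View pics/w12.png

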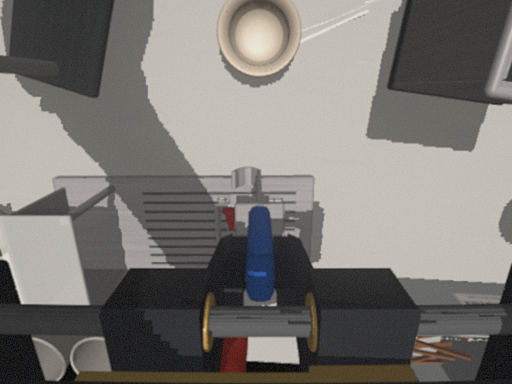

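>>> step_arm:
  increments:
    - [[1,0.004,0.0003,0,0],[1,0.004,0.0003,0,0],[1,0.003,0.0002,0,0],[1,0.002,0.0002,0,0],[1,0.002,0.0002,0,0],[1,0.001,0.0001,0,0],[1,0,0,0,0]]

```text
time_s: 19.9
ee_pos: [611.8, -5.8, 160.2]
eef_rot: [3.142, 0.0, -3.062]
contact_force: [-0.8, -0.4, -2.6]
width: 13.2
```

```bash
python3 -c "
from h import *
np.set_printoptions(suppress=True,precision=3)
wsnap('w13.png');print(robot.get_state()['contact_force'],robot.get_state()['torque'])
save('top','t13.png');
t=cv2.imread('pics/t13.png')[130:190,230:330];cv2.imwrite('pics/t13z.png',cv2.resize(t,None,fx=7,fy=7,interpolation=2))"
```

```text
19.9 [611.848  -5.77  160.192] [ 3.142  0.    -3.062] [ 0.5    0.676 -0.825  1.654  0.555  1.06   1.155] 13.18275606588085
[-0.975  0.015 -0.506] [ 0.078  0.083 -0.003]
```

View pics/t13z.png

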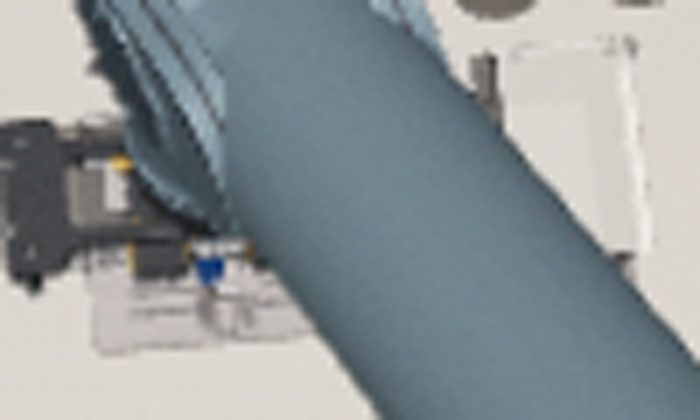

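>>> step_arm:
  increments:
    - [[1,0.001,0.0001,0,0],[1,0.001,0.0001,0,0],[1,0.001,0.0001,0,0],[1,0,0,0,0]]

```text
time_s: 20.5
ee_pos: [614.9, -5.4, 160.2]
eef_rot: [-3.142, 0.0, -3.062]
contact_force: [-0.8, 0.1, -0.4]
width: 13.8
```

>>> step_arm:
  increments:
    - [[1,0.001,0.0001,0,0],[1,0.001,0.0001,0,0],[1,0,0,0,0]]

```text
time_s: 20.88
ee_pos: [616.3, -5.2, 160.1]
eef_rot: [-3.142, -0.001, -3.062]
contact_force: [-2.4, -0.5, -0.6]
width: 13.6
```

```bash
python3 -c "
from h import *
np.set_printoptions(suppress=True,precision=3)
wsnap('w14.png');print(robot.get_state()['contact_force'],robot.get_state()['torque'])
save('side','s14.png');
t=cv2.imread('pics/s14.png')[120:240,180:300];cv2.imwrite('pics/s14z.png',cv2.resize(t,None,fx=5,fy=5,interpolation=2))
print(robot.get_state()['contact_force'],robot.get_state()['torque'])"
```

```text
20.875 [616.339  -5.22  160.131] [-3.142 -0.001 -3.062] [ 0.494  0.684 -0.822  1.641  0.557  1.067  1.156] 13.575423558290186
[-2.724  0.194  0.542] [-0.021  0.943 -0.082]
[-2.391 -0.519  0.234] [-0.03   0.877  0.003]
```

View pics/s14z.png

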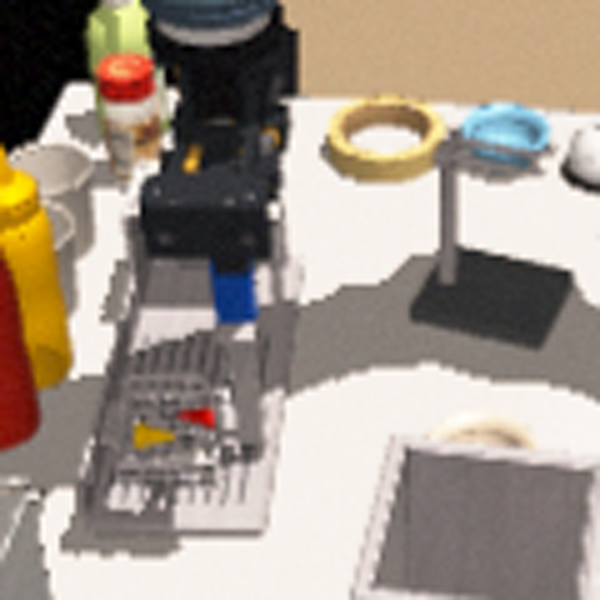

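>>> step_arm:
  increments:
    - [[1,-0.008,-0.0006,0,0],[1,-0.0008,0.012,0,0],[1,-0.0016,0.02,0,0],[1,-0.0016,0.02,0,0],[1,-0.0008,0.01,0,0],[1,0.01,0.0008,0,0],[1,0.02,0.0016,0,0],[1,0.02,0.0016,0,0]]

```text
time_s: 21.98
ee_pos: [655.4, 58.9, 160.1]
eef_rot: [-3.141, 0.0, -3.064]
contact_force: [-0.6, 0.5, -0.6]
width: 13.7
```

>>> step_arm:
  increments:
    - [[1,0.0158,0.0012,0,0],[1,0,0,-0.004,0],[1,0,0,0,0]]

```text
time_s: 22.35
ee_pos: [669.0, 60.8, 155.4]
eef_rot: [-3.141, -0.002, -3.063]
contact_force: [-0.5, 0.5, -1.2]
width: 13.6
```

```bash
python3 -c "
from h import *
np.set_printoptions(suppress=True,precision=3)
wsnap('w15.png');print(robot.get_state()['contact_force'],robot.get_state()['torque'])
save('side','s15.png');
t=cv2.imread('pics/s15.png')[120:240,180:300];cv2.imwrite('pics/s15z.png',cv2.resize(t,None,fx=5,fy=5,interpolation=2))"
```

```text
22.35 [669.026  60.786 155.398] [-3.141 -0.002 -3.063] [ 0.336  0.771 -0.794  1.486  0.581  1.132  1.082] 13.608696596680355
[-0.968  0.427 -0.827] [ 0.104 -0.113  0.087]
```

View pics/w15.png

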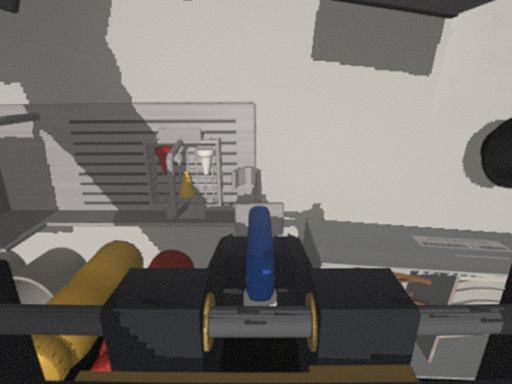

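View pics/s15z.png

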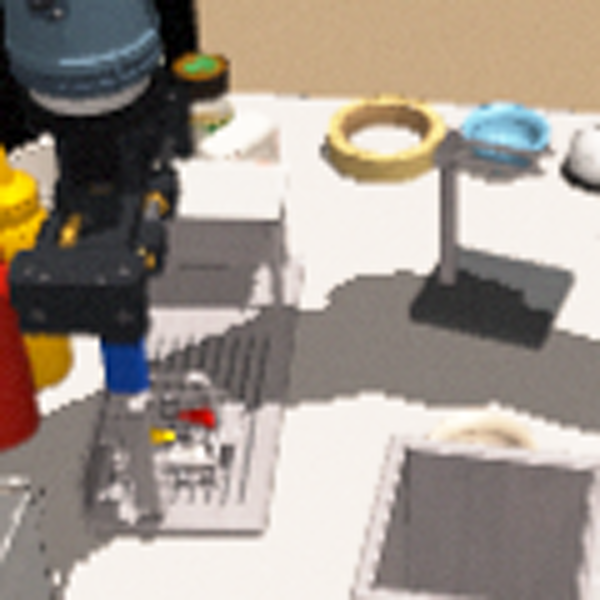

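Run:
```python
from h import *
np.set_printoptions(suppress=True,precision=1)
t=cv2.imread('pics/w15.png')
cv2.imwrite('pics/w15z.png',cv2.resize(t[120:240,130:300],None,fx=4.7,fy=4.7,interpolation=cv2.INTER_CUBIC))
for z in (120,170,200): print(z,'red',onz('top',266,109,z),onz('top',266,135,z),'yel',onz('top',284,110,z),onz('top',284,136,z))
```

```text
120 red [831.8 -34.7 120. ] [734.7 -32.9 120. ] yel [827.6 -98.8 120. ] [730.5 -96.1 120. ]
170 red [810.8 -32.3 170. ] [717.4 -30.6 170. ] yel [806.8 -94.  170. ] [713.4 -91.4 170. ]
200 red [798.2 -30.9 200. ] [707.  -29.2 200. ] yel [794.3 -91.1 200. ] [703.1 -88.5 200. ]
```

View pics/w15z.png

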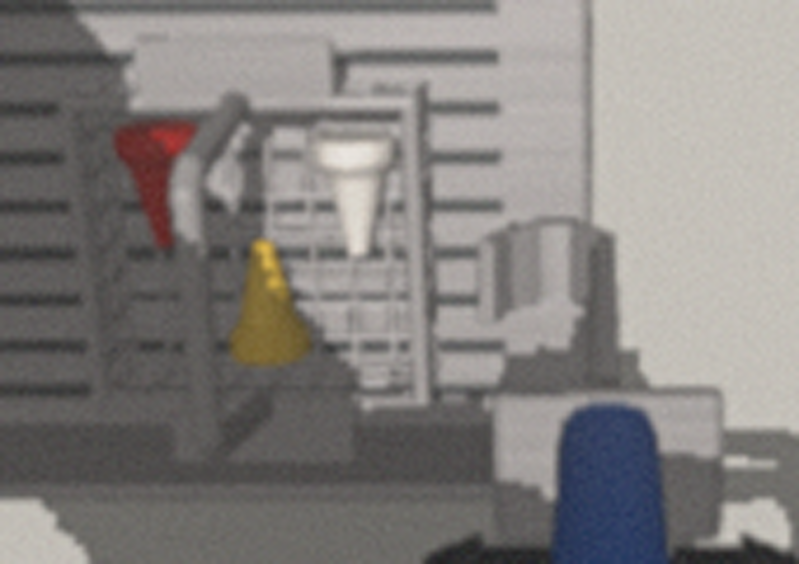

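>>> step_arm:
  increments:
    - [[1,-0.003,0,0,0],[1,0.0004,-0.005,0,0],[1,0.0003,-0.004,0,0],[1,0.0002,-0.003,0,0],[1,0.0003,-0.004,0,0],[1,0.0005,-0.006,0,0],[1,0.0006,-0.008,0,0],[1,0.0006,-0.008,0,0]]

```text
time_s: 23.45
ee_pos: [669.7, 22.8, 156.2]
eef_rot: [3.142, 0.0, -3.063]
contact_force: [-0.1, 2.4, -1.9]
width: 13.7
```

```bash
python3 -c "
from h import *
np.set_printoptions(suppress=True,precision=3)
wsnap('w16.png');print(robot.get_state()['contact_force'],robot.get_state()['torque'])
"
```

```text
23.45 [669.669  22.753 156.198] [ 3.142  0.    -3.063] [ 0.395  0.767 -0.795  1.492  0.58   1.129  1.139] 13.71902171668544
[-0.167  0.73  -0.717] [ 0.403 -0.112 -0.021]
```

View pics/w16.png

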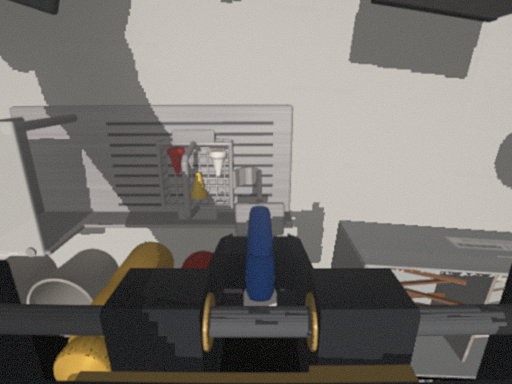

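>>> step_arm:
  increments:
    - [[1,0.0006,-0.008,0,0],[1,0.0008,-0.01,0,0],[1,0.0008,-0.01,0,0],[1,0.0008,-0.01,0,0],[1,0.0008,-0.01,0,0],[1,0.0008,-0.01,0,0],[1,0.0008,-0.01,0,0],[1,0.0008,-0.008,0,0]]

```text
time_s: 24.5
ee_pos: [675.8, -53.5, 156.1]
eef_rot: [-3.141, -0.0, -3.063]
contact_force: [-0.3, 1.7, -0.0]
width: 13.6
```

```bash
python3 -c "
from h import *
np.set_printoptions(suppress=True,precision=3)
wsnap('w17.png');print(robot.get_state()['contact_force'],robot.get_state()['torque'])
t=cv2.imread('pics/w17.png')[90:260,60:310];cv2.imwrite('pics/w17z.png',cv2.resize(t,None,fx=3.2,fy=3.2,interpolation=2))"
```

```text
24.5 [675.799 -53.509 156.14 ] [-3.141 -0.    -3.063] [ 0.498  0.778 -0.789  1.468  0.581  1.139  1.257] 13.591171897811735
[-0.086 -1.169 -1.048] [-0.04  -0.173 -0.01 ]
```

View pics/w17z.png

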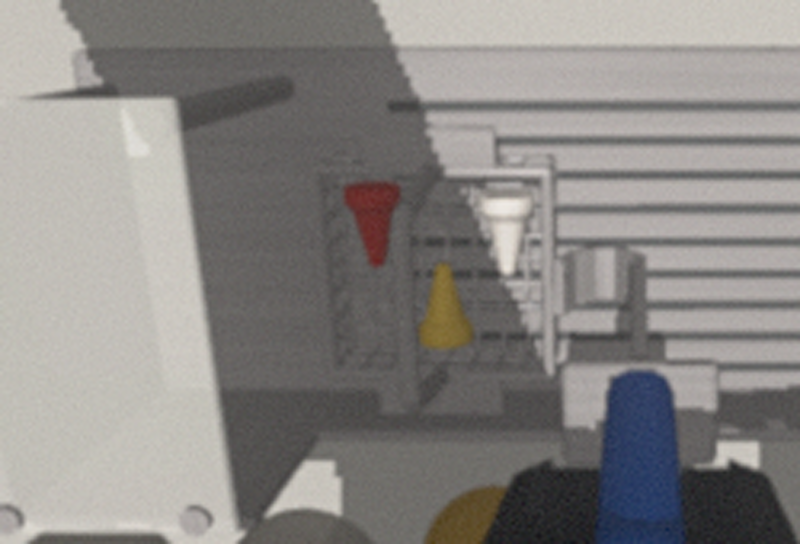

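>>> step_arm:
  increments:
    - [[1,0.0005,-0.006,0,0],[1,0.0006,-0.008,0,0],[1,0.0006,-0.008,0,0],[1,0.0006,-0.008,0,0],[1,0.0006,-0.008,0,0],[1,0.0005,-0.006,0,0],[1,0.0003,-0.004,0,0],[1,0,0,0,0]]

```text
time_s: 25.55
ee_pos: [679.5, -101.4, 156.1]
eef_rot: [-3.141, -0.0, -3.063]
contact_force: [0.1, -0.8, -1.0]
width: 13.3
```

>>> step_arm:
  increments:
    - [[1,0.0002,-0.002,0,0],[1,0.0001,-0.002,0,0],[1,0.0001,-0.002,0,0],[1,0.0001,-0.002,0,0]]

```text
time_s: 26.05
ee_pos: [680.0, -108.6, 156.3]
eef_rot: [3.141, 0.0, -3.062]
contact_force: [-0.2, 0.7, -1.5]
width: 13.3
```

```bash
python3 -c "
from h import *
np.set_printoptions(suppress=True,precision=3)
wsnap('w18.png');print(robot.get_state()['contact_force'],robot.get_state()['torque'])
t=cv2.imread('pics/w18.png')[90:260,60:310];cv2.imwrite('pics/w18z.png',cv2.resize(t,None,fx=3.2,fy=3.2,interpolation=2))"
```

```text
26.05 [ 680.046 -108.554  156.259] [ 3.141  0.    -3.062] [ 0.566  0.794 -0.784  1.436  0.583  1.152  1.344] 13.291785877036006
[0.542 1.097 0.149] [ 0.59  -0.11  -0.031]
```

View pics/w18z.png

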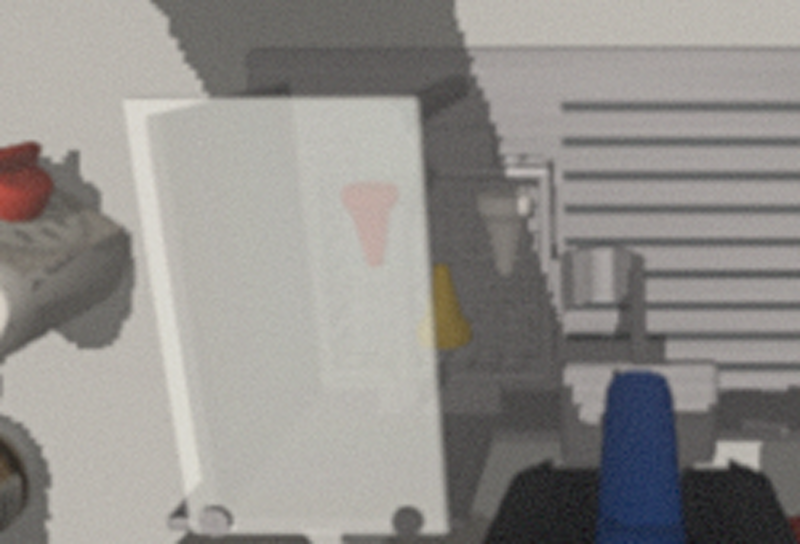

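>>> step_arm:
  increments:
    - [[1,0.0001,-0.0015,0,0],[1,0.0001,-0.0015,0,0],[1,0.0001,-0.0015,0,0],[1,0.0001,-0.0015,0,0]]

```text
time_s: 26.6
ee_pos: [680.4, -114.8, 156.2]
eef_rot: [-3.141, -0.0, -3.062]
contact_force: [-0.1, 1.4, -0.3]
width: 13.6
```

>>> step_arm:
  increments:
    - [[1,0.0001,-0.001,0,0],[1,0.0001,-0.001,0,0]]

```text
time_s: 26.85
ee_pos: [680.6, -116.7, 156.2]
eef_rot: [-3.142, 0.0, -3.062]
contact_force: [-0.3, 0.9, -0.5]
width: 13.6
```

>>> step_arm:
  increments:
    - [[1,0.0001,-0.001,0,0],[1,0.0001,-0.001,0,0]]

```text
time_s: 27.1
ee_pos: [680.8, -118.6, 156.2]
eef_rot: [3.142, -0.0, -3.062]
contact_force: [-0.7, 2.0, -0.2]
width: 13.7
```

>>> step_arm:
  increments:
    - [[1,0,-0.001,0,0],[1,0,0,0,0]]

```text
time_s: 27.35
ee_pos: [680.8, -119.1, 156.3]
eef_rot: [3.141, 0.0, -3.062]
contact_force: [0.2, 2.2, -0.5]
width: 13.6
```

>>> step_arm:
  increments:
    - [[1,0,-0.001,0,0],[1,0,0,0,0]]

```text
time_s: 27.6
ee_pos: [680.9, -119.9, 156.4]
eef_rot: [3.141, 0.0, -3.062]
contact_force: [-1.3, 3.9, 0.2]
width: 13.8
```

```bash
python3 -c "
from h import *
np.set_printoptions(suppress=True,precision=3)
wsnap('w19.png');print(robot.get_state()['contact_force'],robot.get_state()['torque'])
t=cv2.imread('pics/w19.png')[90:260,60:310];cv2.imwrite('pics/w19z.png',cv2.resize(t,None,fx=3.2,fy=3.2,interpolation=2))
save('side','s19.png');
t=cv2.imread('pics/s19.png')[120:240,180:300];cv2.imwrite('pics/s19z.png',cv2.resize(t,None,fx=5,fy=5,interpolation=2))"
```

```text
27.6 [ 680.906 -119.899  156.413] [ 3.141  0.    -3.062] [ 0.58   0.798 -0.783  1.428  0.583  1.156  1.363] 13.759171106317837
[-0.294  3.17   0.738] [1.425 0.087 0.008]
```

View pics/w19z.png

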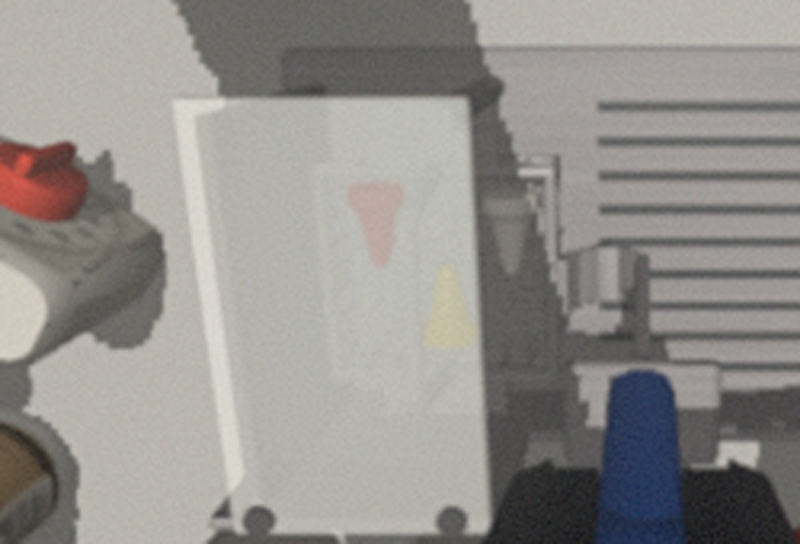

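View pics/s19z.png

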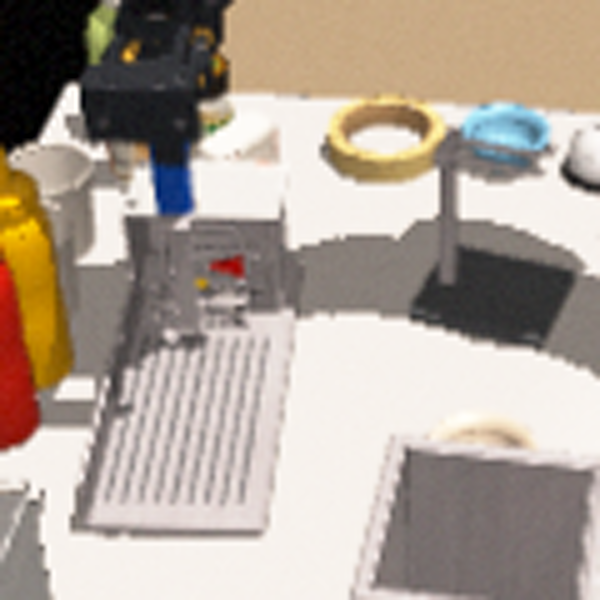

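Run:
```python
from h import *
np.set_printoptions(suppress=True,precision=1)
T=np.load('pics/w19.png.npy')
g=lambda x,y:(60+(x+.5)/3.2-.5,90+(y+.5)/3.2-.5)
def bay(P,c=(680,-87),a=.078):
    d=np.array(P[:2])-c;return np.array([d[0]*np.cos(a)+d[1]*np.sin(a),-d[0]*np.sin(a)+d[1]*np.cos(a)])
for n,p,z in [('coverA',(472,97),104),('coverB',(490,533),104),('wall top -x',(558,157),37),('wall',(558,250),37),('wall +x',(553,375),37),('plate corner -y',(285,48),12),('stop?',(320,170),37),('farwall+x',(335,380),37)]:
    print(n,bay(wonz(T,*g(*p),z)))
```

```text
coverA [-61.7 -70.6]
coverB [ 48.9 -71.9]
wall top -x [-37.7 -57.3]
wall [ -9.4 -58. ]
wall +x [ 31.4 -60.6]
plate corner -y [ -67.8 -143.5]
stop? [ -33.9 -128.2]
farwall+x [  33.2 -130.2]
```

Run:
```python
from h import *
np.set_printoptions(suppress=True,precision=1)
T=np.load('pics/w19.png.npy')
t=cv2.imread('pics/w19.png')[130:240,130:260]
t=cv2.createCLAHE(4,(4,4)).apply(cv2.cvtColor(t,cv2.COLOR_BGR2GRAY))
cv2.imwrite('pics/w19y.png',cv2.resize(t,None,fx=5.4,fy=5.4,interpolation=cv2.INTER_CUBIC))
```

```text
(no output)
```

View pics/w19y.png

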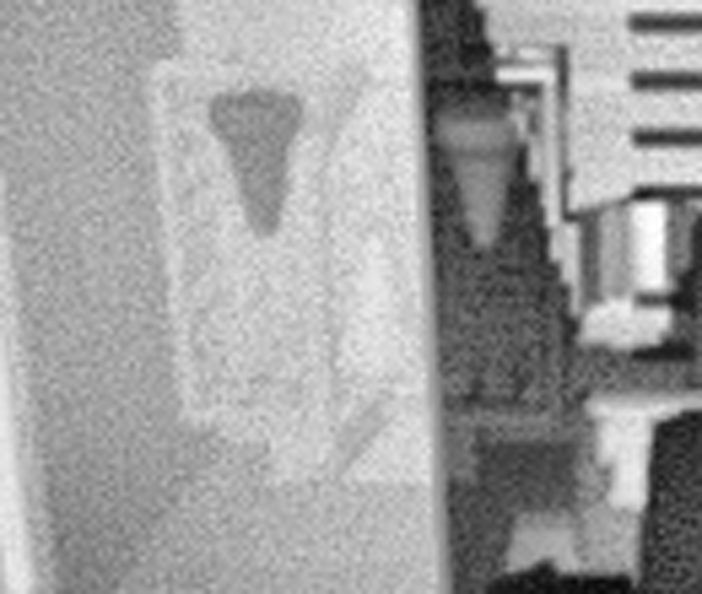

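Run:
```python
from h import *
np.set_printoptions(suppress=True,precision=1)
T=np.load('pics/w19.png.npy')
g=lambda x,y:(130+(x+.5)/5.4-.5,130+(y+.5)/5.4-.5)
def bay(P,c=(680,-87),a=.078):
    d=np.array(P[:2])-c;return np.array([d[0]*np.cos(a)+d[1]*np.sin(a),-d[0]*np.sin(a)+d[1]*np.cos(a)])
for n,p,z in [('rim a',(150,65),37),('rim b',(185,418),37),('rim c',(568,48),37),('rim d?',(585,418),37),('ear',(300,481),37),('ear2',(420,483),37)]:
    print(n,bay(wonz(T,*g(*p),z)))
```

```text
rim a [ -35.  -130.2]
rim b [  31.7 -130.6]
rim c [-37.9 -56.6]
rim d? [ 31.6 -55.1]
ear [  44.6 -109.8]
ear2 [ 45.  -86.9]
```

>>> step_arm:
  increments:
    - [[1,0.001,0,0,0],[1,0.001,0,0,0],[1,0.001,0,0,0],[1,0.001,0,0,0],[1,0,0,0,0]]

```text
time_s: 28.32
ee_pos: [684.1, -120.5, 155.7]
eef_rot: [3.141, -0.002, -3.062]
contact_force: [-2.8, 4.5, 0.2]
width: 13.3
```

Run:
```python
from h import *
np.set_printoptions(suppress=True,precision=2)
wsnap('w20.png');print(robot.get_state()['contact_force'],robot.get_state()['torque'])
t=cv2.imread('pics/w20.png')[130:240,130:260]
t=cv2.createCLAHE(4,(4,4)).apply(cv2.cvtColor(t,cv2.COLOR_BGR2GRAY))
cv2.imwrite('pics/w20y.png',cv2.resize(t,None,fx=5.4,fy=5.4,interpolation=cv2.INTER_CUBIC))
```

```text
28.325 [ 684.11 -120.46  155.74] [ 3.14 -0.   -3.06] [ 0.57  0.8  -0.78  1.42  0.58  1.16  1.36] 13.34824578225829
[-2.79  5.6   0.92] [ 1.65  0.76 -0.12]
```

View pics/w20y.png

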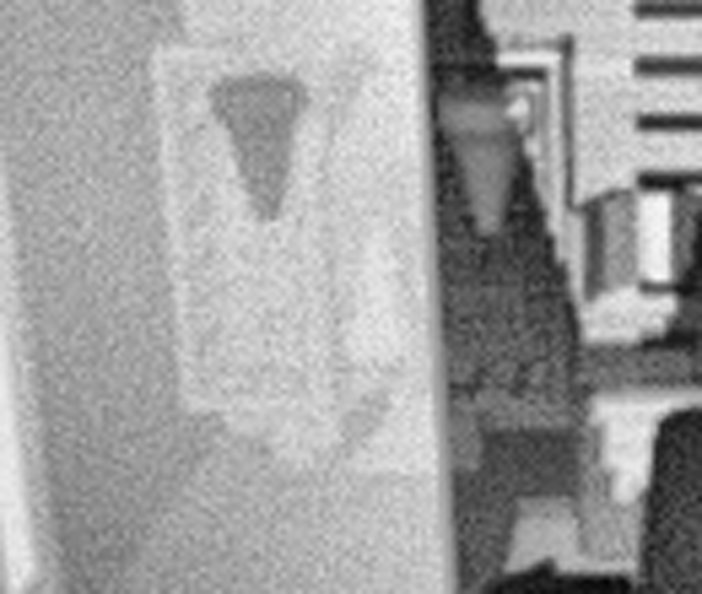

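Run:
```python
from h import *
np.set_printoptions(suppress=True,precision=1)
T=np.load('pics/w20.png.npy')
g=lambda x,y:(130+(x+.5)/5.4-.5,130+(y+.5)/5.4-.5)
def bay(P,c=(680,-87),a=.078):
    d=np.array(P[:2])-c;return np.array([d[0]*np.cos(a)+d[1]*np.sin(a),-d[0]*np.sin(a)+d[1]*np.cos(a)])
for n,p,z in [('rim a',(150,45),37),('rim b',(185,410),37),('rim c',(570,37),37),('ear',(300,468),37),('ear2',(420,472),37)]:
    print(n,bay(wonz(T,*g(*p),z)))
```

```text
rim a [ -35.7 -130.6]
rim b [  32.7 -131.1]
rim c [-37. -57.]
ear [  44.5 -110.3]
ear2 [ 45.3 -87.5]
```

>>> step_arm:
  increments:
    - [[1,-0.001,0.003,0,0],[1,-0.001,0.006,0,0],[1,-0.001,0.012,0,0],[1,-0.001,0.015,0,0],[1,-0.001,0.015,0.02,0],[1,-0.01,0.0,0.04,-0.1],[1,-0.02,0,0.04,-0.17],[1,-0.02,0,0.04,-0.17]]

```text
time_s: 29.38
ee_pos: [629.5, -68.1, 299.1]
eef_rot: [3.141, 0.002, 2.777]
contact_force: [0.1, -0.7, -1.6]
width: 13.5
```

Run:
```python
from h import *
np.set_printoptions(suppress=True,precision=2)
wsnap('w21.png');print(robot.get_state()['contact_force'],robot.get_state()['torque'])
save('side','s21.png');save('top','t21.png')
t=cv2.imread('pics/s21.png')[120:240,180:300];cv2.imwrite('pics/s21z.png',cv2.resize(t,None,fx=5,fy=5,interpolation=2))
t=cv2.imread('pics/w21.png')[160:310,210:310];cv2.imwrite('pics/w21y.png',cv2.resize(t,None,fx=4,fy=4,interpolation=2))
```

```text
29.375 [629.5  -68.12 299.11] [3.14 0.   2.78] [ 0.56  0.55 -0.78  1.45  0.39  1.3   0.95] 13.486342153679757
[1.31 0.44 2.57] [ 0.01 -0.17 -0.01]
```

View pics/s21z.png

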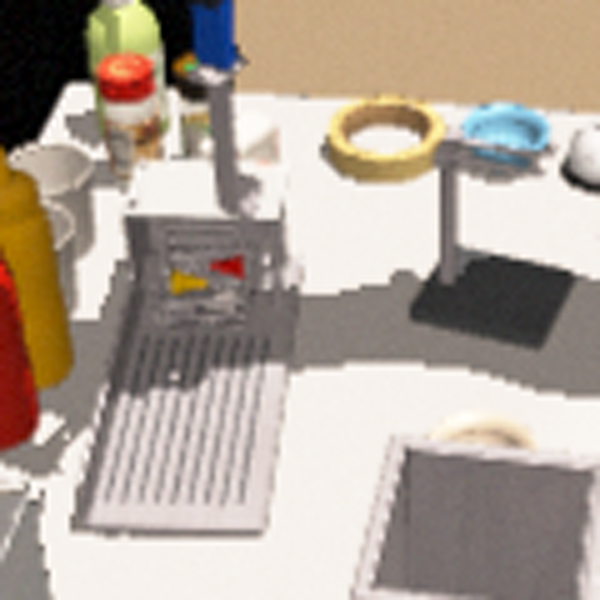

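View pics/w21y.png

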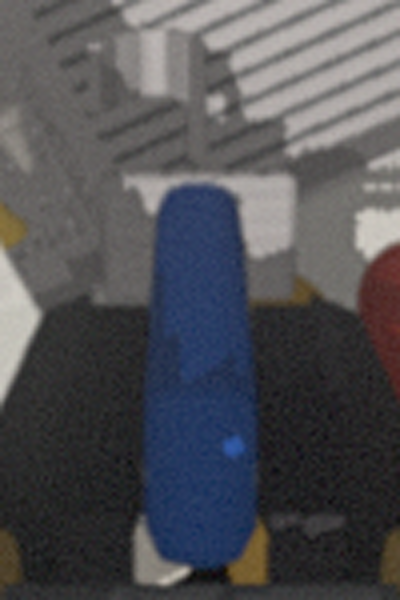

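View pics/w21.png

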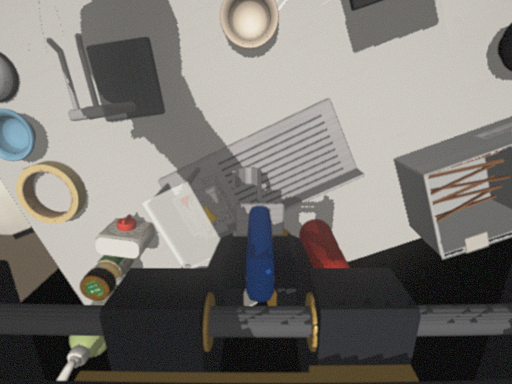

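>>> step_arm:
  increments:
    - [[1,-0.013,-0.007,0.015,-0.168],[1,-0.013,-0.007,0.015,-0.168],[1,-0.013,-0.007,0,-0.168],[1,-0.013,-0.007,0,-0.168],[1,-0.013,-0.007,0,-0.168],[1,-0.013,-0.007,0,-0.168],[1,-0.013,-0.007,0,-0.168],[1,-0.013,-0.007,0,-0.168]]

```text
time_s: 30.52
ee_pos: [525.3, -125.2, 325.3]
eef_rot: [-3.14, -0.0, 1.434]
contact_force: [-1.0, 0.2, -2.0]
width: 13.6
```

>>> step_arm:
  increments:
    - [[1,-0.013,-0.007,0,-0.168],[1,-0.013,-0.007,0,-0.168],[1,-0.013,-0.007,0,-0.168],[1,-0.013,-0.007,0,-0.168],[1,-0.013,-0.007,0,-0.168],[1,-0.013,-0.008,0,-0.168],[1,-0.013,-0.008,0,-0.168],[1,-0.013,-0.008,0,-0.168]]

```text
time_s: 31.52
ee_pos: [421.3, -184.3, 325.4]
eef_rot: [-3.141, 0.002, 0.091]
contact_force: [-0.2, 0.2, -1.7]
width: 13.8
```

>>> step_arm:
  increments:
    - [[1,-0.013,-0.007,0,-0.168],[1,-0.008,-0.006,0,-0.161],[1,0,0,0,0],[1,0,0,0,0]]

```text
time_s: 32.02
ee_pos: [401.2, -196.9, 325.9]
eef_rot: [-3.141, 0.001, -0.231]
contact_force: [0.5, 0.3, -0.6]
width: 13.4
```

Run:
```python
from h import *
np.set_printoptions(suppress=True,precision=3)
wsnap('w22.png')
```

```text
32.025 [ 401.21  -196.949  325.891] [-3.141  0.001 -0.231] [ 0.645  0.081 -0.306  1.885  0.026  1.18  -1.472] 13.426014141446439
```

View pics/w22.png

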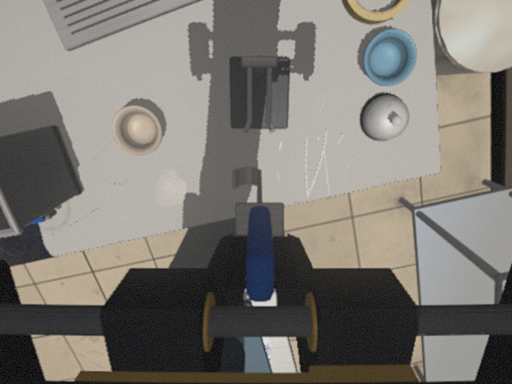

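>>> step_arm:
  increments:
    - [[1,-0.002,0.001,-0.03,-0.01],[1,0,0,-0.03,0],[1,0,0,-0.03,0],[1,0,0,-0.03,0],[1,0,0,-0.029,0],[1,0,0,0,0],[1,0,0,0,0]]

```text
time_s: 32.95
ee_pos: [399.7, -196.7, 178.1]
eef_rot: [3.142, -0.001, -0.245]
contact_force: [0.3, 0.4, -1.6]
width: 13.4
```

Run:
```python
from h import *
np.set_printoptions(suppress=True,precision=3)
wsnap('w23.png')
a=cv2.imread('pics/w3.png')[20:200,200:320];b=cv2.imread('pics/w23.png')[20:200,200:320]
cv2.imwrite('pics/w23c.png',cv2.resize(np.hstack([a,b]),None,fx=3.3,fy=3.3,interpolation=2))
```

```text
32.95 [ 399.691 -196.668  178.121] [ 3.142 -0.001 -0.245] [ 0.62   0.254 -0.302  2.076  0.102  0.824 -1.557] 13.381106792511833
```

View pics/w23c.png

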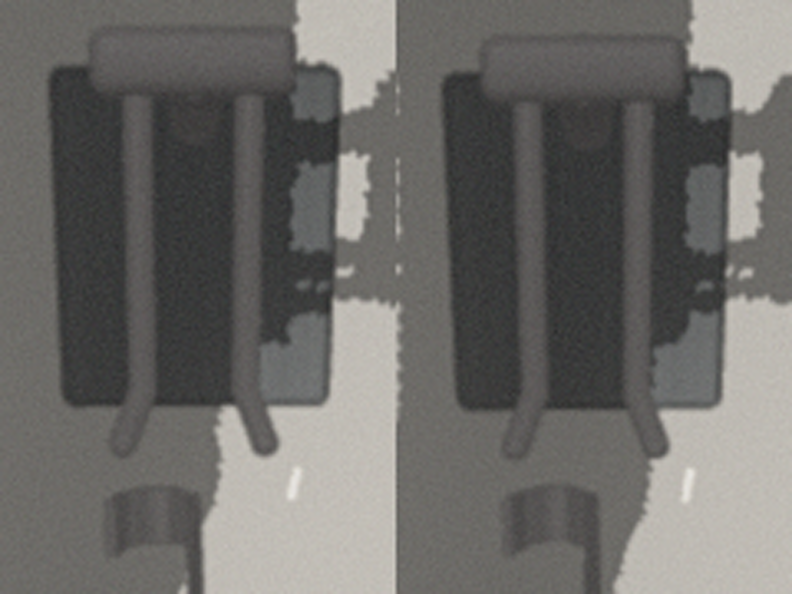

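>>> step_arm:
  increments:
    - [[1,0.01,-0.0017,0,0.003],[1,0.014,-0.0034,0,0],[1,0.014,-0.0034,0,0],[1,0.014,-0.0034,0,0],[1,0.012,-0.003,0,0],[1,0.002,-0.0005,0,0],[1,0,0,0,0]]

```text
time_s: 33.88
ee_pos: [464.5, -211.9, 177.0]
eef_rot: [-3.142, 0.001, -0.243]
contact_force: [-0.1, 0.0, -1.4]
width: 13.4
```

Run:
```python
from h import *
np.set_printoptions(suppress=True,precision=3)
wsnap('w24.png');s=robot.get_state();print(s['contact_force'],s['torque'])
cv2.imwrite('pics/w24z.png',cv2.resize(cv2.imread('pics/w24.png')[90:310,190:330],None,fx=2.7,fy=2.7,interpolation=2))
```

```text
33.875 [ 464.537 -211.946  177.028] [-3.142  0.001 -0.243] [ 0.577  0.363 -0.29   1.923  0.133  0.875 -1.595] 13.41571484259886
[-1.098 -0.71  -1.202] [0.019 0.026 0.01 ]
```

View pics/w24z.png

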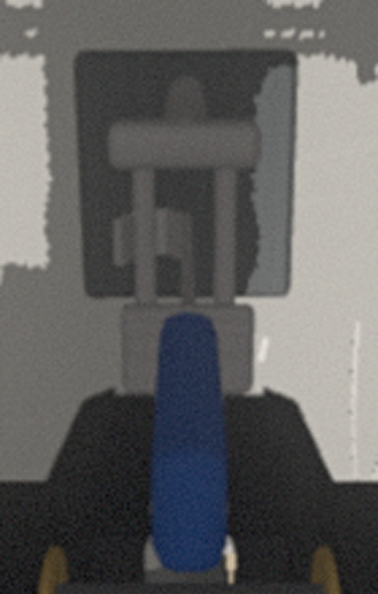

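>>> step_arm:
  increments:
    - [[1,0.0014,0,-0.004,0],[1,0,0,-0.004,0],[1,0,0,-0.003,0],[1,0,0,-0.002,0],[1,0,0,-0.001,0],[1,0,0,0,0]]

```text
time_s: 34.67
ee_pos: [466.2, -212.0, 163.2]
eef_rot: [-3.142, 0.0, -0.243]
contact_force: [-0.5, -0.9, -0.9]
width: 13.3
```

Run:
```python
from h import *
np.set_printoptions(suppress=True,precision=3)
s=robot.get_state();print(s['ee_pos'],s['contact_force'],s['torque'])
```

```text
[ 466.185 -212.026  163.193] [-0.504 -0.854 -0.889] [ 0.025 -0.049 -0.001]
```

>>> step_arm:
  increments:
    - [[1,0,0,-0.001,0],[1,0,0,-0.0005,0],[1,0,0,0,0],[1,0,0,0,0]]

```text
time_s: 35.17
ee_pos: [466.5, -212.1, 162.1]
eef_rot: [3.141, -0.001, -0.243]
contact_force: [-1.0, -0.1, 4.3]
width: 13.9
```

Run:
```python
from h import *
np.set_printoptions(suppress=True,precision=3)
s=robot.get_state();print(s['ee_pos'],s['contact_force'],s['torque'])
wsnap('w25.png');save('side','s25.png')
cv2.imwrite('pics/s25z.png',cv2.resize(cv2.imread('pics/s25.png')[110:200,230:330],None,fx=6,fy=6,interpolation=2))
s=robot.get_state();print(s['ee_pos'],s['contact_force'],s['torque'])
```

```text
[ 466.469 -212.099  162.082] [-0.99  -0.05   4.268] [0.09  0.193 0.018]
35.175 [ 466.469 -212.099  162.082] [ 3.141 -0.001 -0.243] [ 0.571  0.386 -0.286  1.932  0.143  0.842 -1.605] 13.880664050160972
[ 466.462 -212.079  162.027] [-0.812  0.332  4.324] [0.098 0.216 0.04 ]
```

View pics/s25z.png

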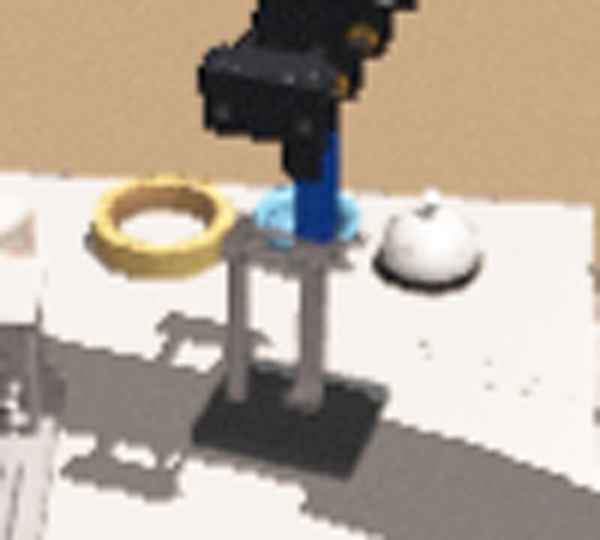

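The collar is seated on the bars: the upward force rose by about 5.5 N. I'll open gradually.

>>> step_arm:
  increments:
    - [[0.6,0,0,0,0],[0.4,0,0,0,0],[0.2,0,0,0,0],[0,0,0,0,0],[-0.5,0,0,0,0],[-1,0,0,0,0],[-1,0,0,0,0],[-1,0,0,0,0]]

```text
time_s: 36.28
ee_pos: [466.2, -212.0, 161.7]
eef_rot: [3.142, -0.0, -0.243]
contact_force: [0.5, -0.2, 0.6]
width: 82.1
```

>>> step_arm:
  increments:
    - [[-1,0,0,0,0],[-1,0,0,0,0],[-1,0,0,0.02,0],[-1,0,0,0.04,0],[-1,0,0,0.05,0],[-1,0,0,0.05,0],[-1,0,0,0.03,0],[-1,0,0,0,0]]

```text
time_s: 37.28
ee_pos: [467.4, -212.4, 354.1]
eef_rot: [3.141, -0.005, -0.243]
contact_force: [-0.8, 0.8, -0.0]
width: 87.6
```

Run:
```python
from h import *
np.set_printoptions(suppress=True,precision=3)
wsnap('w26.png');save('side','s26.png');save('top','t26.png')
cv2.imwrite('pics/s26z.png',cv2.resize(cv2.imread('pics/s26.png')[120:220,190:330],None,fx=5,fy=5,interpolation=2))
cv2.imwrite('pics/t26z.png',cv2.resize(cv2.imread('pics/t26.png')[125:235,230:340],None,fx=5,fy=5,interpolation=2))
```

```text
37.275 [ 467.444 -212.408  354.064] [ 3.141 -0.005 -0.243] [ 0.602  0.187 -0.306  1.699  0.06   1.26  -1.531] 87.60756209411002
```

View pics/s26z.png

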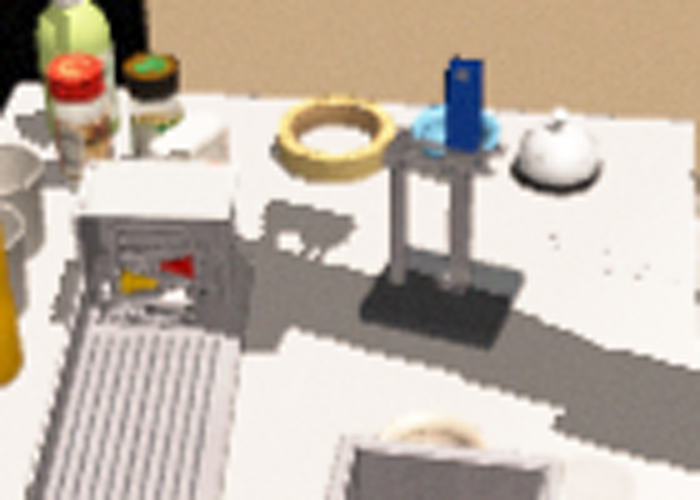

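View pics/w26.png

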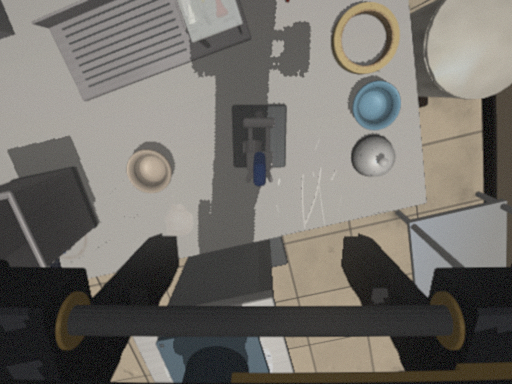

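View pics/t26z.png

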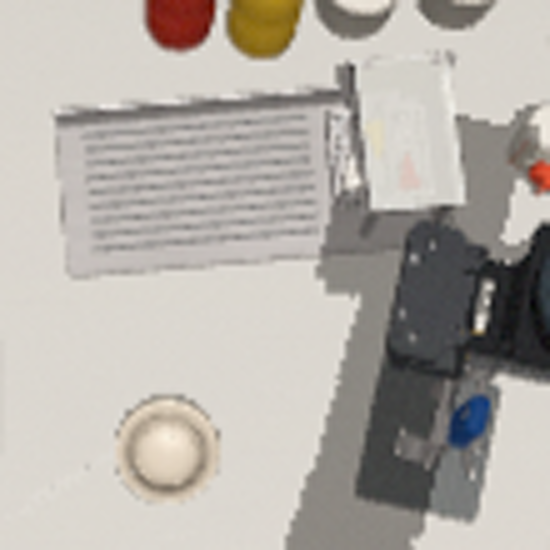

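>>> step_arm:
  increments:
    - [[-1,0.02,0.005,0,0],[-1,0.035,0.009,0,0],[-1,0.035,0.009,0,0],[-1,0.035,0.009,0,0.05],[-1,0.03,0.009,0,0.1],[-1,0.015,0.0,0,0.16],[-1,0,0,0,0],[-1,0,0,0,0]]

```text
time_s: 38.42
ee_pos: [635.3, -171.3, 350.8]
eef_rot: [-3.141, 0.002, 0.063]
contact_force: [-0.2, 0.2, 0.1]
width: 88.1
```

Run:
```python
from h import *
np.set_printoptions(suppress=True,precision=3)
wsnap('w27.png')
```

```text
38.425 [ 635.265 -171.331  350.791] [-3.141  0.002  0.063] [ 0.441  0.483 -0.38   1.316  0.177  1.378 -1.441] 88.08130616753522
```

View pics/w27.png

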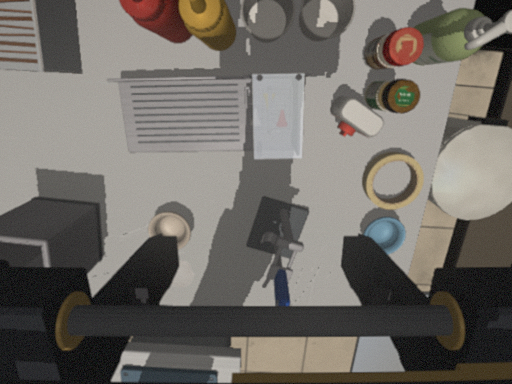

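Run:
```python
from h import *
t=cv2.imread('pics/w27.png')[65:165,225:315]
l=cv2.cvtColor(t,cv2.COLOR_BGR2LAB);l[:,:,0]=cv2.createCLAHE(4,(3,3)).apply(l[:,:,0])
cv2.imwrite('pics/w27z.png',cv2.resize(cv2.cvtColor(l,cv2.COLOR_LAB2BGR),None,fx=6,fy=6,interpolation=2))
```

```text
(no output)
```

View pics/w27z.png

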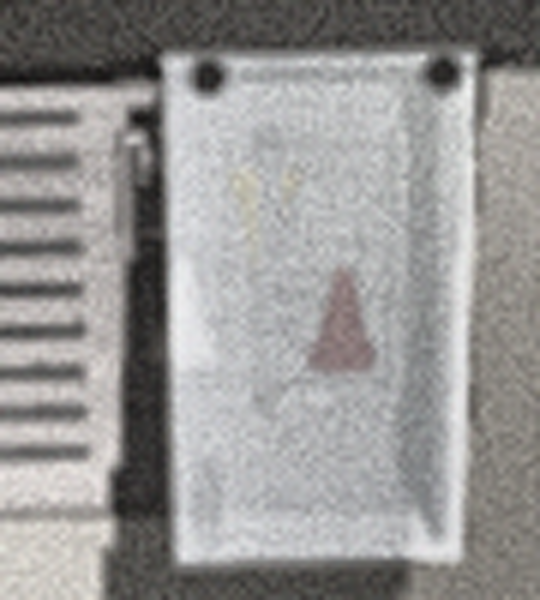

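Run:
```python
from h import *
np.set_printoptions(suppress=True,precision=1)
T=np.load('pics/w27.png.npy')
g=lambda x,y:(225+(x+.5)/6-.5,65+(y+.5)/6-.5)
def bay(P,c=(680,-87),a=.078):
    d=np.array(P[:2])-c;return np.array([d[0]*np.cos(a)+d[1]*np.sin(a),-d[0]*np.sin(a)+d[1]*np.cos(a)])
for n,p,z in [('cov',(162,60),104),('cov',(475,52),104),('cov',(460,555),104),('cov',(180,563),104),('rim+x',(125,127),37),('rim-x',(220,378),37),('rim-x2',(370,378),37),('plate -x',(60,515),12),('stop in',(405,300),37)]:
    print(n,bay(wonz(T,*g(*p),z)))
```

```text
cov [ 48.7 -71.8]
cov [  49.4 -138.4]
cov [ -59.7 -138. ]
cov [-60.6 -73.4]
rim+x [ 35.6 -60.6]
rim-x [-26.8 -83.4]
rim-x2 [ -27.3 -122.4]
plate -x [-67.  -38.2]
stop in [  -7.7 -131.1]
```

Run:
```python
from h import *
print(robot.hand_in()); print(robot.get_state()['time_s'])
```

```text
the job is handed in; nothing more can be done
None
the job is handed in; nothing more can be done
```

I carried out the whole task and handed it in at about 38 s of the 72 s allowed. The hand-in reports no verdict, so what follows is my own checks.

**What I did:** I took the rod from its fork and lowered it into the well beside the bail, then turned it so the hook passed under the bar. I lifted the basket out, set it on the landing end and unhooked it. With the rod I nudged it against the rail and pushed it along under the cover to the end stop. The rod is back in its fork and the gripper is open and clear.

**Last checks:**
- **Basket against the stop:** the pushing force rose to about 3–4 N at the stop, far below the 20 N limit. In the picture the basket's outer end was about 12 mm outside the cover's edge, as it should be when home.
- **Basket along the rail:** the ear measured about 1 mm from the rail. One rim measurement put the basket up to 3 mm off it, still inside the 6 mm limit. Its tilt to the rail was at most about 0.05 rad, against a limit of 0.12.
- **Rod:** pictures show it upright in the fork. The upward force rose by about 5.5 N as the collar seated on the bars.
- **Bystanders:** the ones visible in the last pictures look undisturbed, but I did not measure their positions.

**Disagreement:** in the last picture the basket's -x rim, seen through the cover, measured about 7 mm off from the other points. The edge was faint there, and the +x rim and the end wall both agreed with home, so I took it as a misread edge.

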